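# Lock the length stop and hold the bar in the sawing jig

### The job

The length stop of the sawing jig is set for the cut but still loose: turn its clamp knob clockwise until it is tight, without shifting the stop along. Then fetch the long bar (not the short offcut), set it on the jig plate the same way up as it lies, and push it diagonally down and back so that it sits flat on the plate, flush along the fence and with its end up against the stop; finish while holding it pressed there, ready for the saw. Leave the other things on the bench as they are.

Things in the scene. Friction and masses are not known exactly. Their poses are not given: they have to be found in the camera images.
- jig: sawing jig, screwed to the bench: an aluminium plate 160 x 300 mm, its top 18 mm above the bench, with a low fence along its far side. Origin: centre of the underside; x points from the open front edge straight towards the fence, y along the fence towards the end that carries the stop, z up. A 2 mm saw slot crosses plate and fence at y = -20 mm
- plate: the jig's flat plate (same origin and axes as the jig), top 18 mm above that origin; the workpiece stands on it. Its friction (coefficient 0.45 to 0.75) takes its share of a push towards the fence
- fence: the jig's aluminium fence, 24 mm thick, 16 mm high above the plate, from y = -145 to +145 mm with the saw slot in it. Its front face, which the workpiece is pressed against, lies 43 mm from the jig's origin along the jig's x and looks to -x. Origin: on the plate's top, 55 mm from the jig's origin along x, in the middle of the fence's thickness; axes as the jig
- stop_face (a point): point on the face of the length stop that the bar's end meets: at the height of the plate's top, 14 mm in front of the fence's front face; axes as the jig, the face looks to -y (towards the saw slot). The stop is a steel saddle that rides on the fence, 26 mm long along it; its block reaches 28 mm out in front of the fence and 24 mm above the plate, as does the saddle. Loose, it slides along the fence at a push of about 2 N; clamped, it holds more than 40 N
- knob_grip (a point): middle of the grip of the stop's clamp knob: a black upright flat bar grip 48 mm long, 10 mm thick, 22 mm high, on a steel stud over the fence (grip's underside 10 mm above the stop's saddle, its top 74 mm above the bench; this point is its centre, 63 mm above the bench). z up, the knob's turning axis; y along the 48 mm length of the grip, x across its 10 mm thickness
- clamp (a joint): turn of the clamp knob, rad: grows clockwise seen from above, 0 slack to 1.5 at the end of its travel, where the grip lies along the fence. From about 1.0 it bites and gets stiffer (0.1 to 0.2 N m); it keeps its place when let go, springing back 0.1 at most; above 1.2 the stop is tight
- bar: the workpiece: the long bar of beige tooling board, 120 x 30 mm and 45 mm high, 100 to 180 g, lying on the bench to the left or right of the jig. Origin: centre of its underside; x along its length, z up. It stands 29 mm higher than the fence, so it can be held by its upper part with the fingers above the fence
- offcut: a short offcut of the same section, 55 x 30 mm and 45 mm high, on the bench at the other side of the jig; not to be used. Origin: centre of its underside
- stub: small sawn-off piece, 30 x 24 x 20 mm high, lying on the plate near the front corner away from the stop. Origin: centre of its underside
- saw: fine back saw, 300 mm long, lying beyond the jig; origin on the bench where handle and blade meet, x towards the blade
- caliper: sliding caliper, 200 mm long, 10 mm high, lying right of and beyond the jig; origin on the bench at the middle of its beam
- tub: white plastic tub, 90 mm across and 85 mm high, left of the jig; origin: centre of its underside
- sander: cork sanding block, 90 x 50 x 30 mm, right of the jig; origin: centre of its underside
- brush: bench brush, 180 mm long, lying left of and beyond the jig; origin on the bench under its middle

How it is judged:
By the outcome, as a careful person would: the job done as asked, in the order asked, and still so for the second after the job is handed in, while the arm keeps its last pose, push and grip.
It also fails if it takes over 58 s, if anything falls off the work surface, if the arm or the gripper's body presses on something with over 40 N, if the wrist force passes 120 N, or if a joint passes its speed limit or range.

### The arm

A 6-joint arm with a two-finger parallel gripper is mounted at the origin on the work surface. World frame = base frame: x ahead of the robot, y to its left, z up, the work surface at z = 0. Lengths are in m, angles in rad, forces in N, time in s.
With the tool pointing down it reaches from about 0.375 to 0.975 m from the base axis. Payload 3.8 kg.
Tool frame: the origin (TCP) lies where the fingers leave the gripper's body, on its centre line; the fingertips stand 73 mm ahead of it and the grasp point (between the pads) lies 54 mm ahead of it (nose_length is the distance from the TCP to the fingertips, in m); z points along the fingers, y is the line along which they close (so a half turn about z gives the same grasp; the last joint's range is limited). The gripper opens to 85 mm and grips with 20 to 120 N. Pads are 22 mm wide; open, the fingers measure 114 mm over their backs; the gripper's body (76 mm by 85 mm) begins 54 mm behind the grasp point. The pads swing forward as they close: fully open they stand 13 mm farther back than shut.
Start: joints at [1.198, 0.264, 1.604, -0, 1.274, -0.037], TCP at [0.222, 0.637, 0.304] pointing down, gripper open.
Joint ranges: [-2.63, 2.63], [-0.94, 2.18], [0.31, 2.57], [-1.31, 4.45], [0, 2.66], [-2.55, 2.55]. Speed limits (rad/s): [2.57, 2.57, 3.14, 3.14, 3.14, 3.14].

### API

Orientations are given as a rotation vector (axis times angle).
In Python, from workcell import read_state, read_camera, calibration, finish_job, look_for, cut_out, tip_of, nose_length gives the robot as it stands.
- The arm moves only by the tool step_arm, never from a script. Its argument "targets" is a list of rows, each a list of 3 entries, a list of its own where there are three numbers: the turn, a rotation vector about the tool's x, y, z in rad, then the shift along the tool's x, y, z in mm, then the finger opening in mm, from 0 to 85.4. In form: [[[ax, ay, az], [x, y, z], grip], ...]. A call has 1 to 5 rows; each row shifts and turns the commanded pose from where the row before left it, along the tool's axes as they then stand; what a row does not reach is not made up. A row lasts 1/12 s, in which the tool goes at most 41.7 mm and 7.16 degrees, less where a joint would pass 70% of its speed; a pose out of reach is approached as far as the arm can. A call with a gripper value outside its range is refused whole. The fingers move at their own pace and stop on an object; "grip_force" is the grip in N (left out, the last holds). Time passes only in rows, so rows that do not move let the fingers close. It gives the time, the measured TCP pose, the force, the opening and the grip force at its end, in the units of the state.
- read_state(): the state, without advancing time (a new reading comes with each control period).
- read_camera(name): name is "scene" or "top" or "wrist"; returns the picture (384x512x3 uint8, red, green, blue); there is no depth.
- calibration(name): a dict with "camera_matrix" (3x3 intrinsics, pixels), "R" (3x3) and "t" (3): a world point X has camera coordinates R X + t. Camera axes: x right, y down, z forward; pixel columns grow to the right and rows downward; lengths in m; the calibration is good to about 2 mm. A picture is of the moment at which its call begins: read the wrist's pose just before it. calibration takes no time and is no camera call; for the wrist camera it gives the pose at the moment of the call.
- finish_job(): hands the job in; it is judged then, once.
Trained networks look in the newest picture that a camera, given by its name, has taken for a name from the list of things; names that differ only in an ending like _2 or _b are one class to them, and where a whole thing is asked for, a point or a joint stands for the part that bears it (a point fixed in the world has none). Each returns a list of dicts, best first, with "score" (0 to 1); they miss things now and then, are a little off and sometimes report something else, mostly with a low value. They report only what shows in the picture. A call takes as long as a camera call.
- look_for(camera, query): "extent" ([left, top, right, bottom] in pixels, round what is visible of it).
- cut_out(camera, query): "region" (384x512 bool, what is visible of it) and "extent" ([left, top, right, bottom] in pixels, round what is visible of it).
- tip_of(camera, query): "at" ([row, column] in pixels: a listed point, or the origin of a listed thing).
The state is a dict: "time": time; "q": joint angles; "joint_vel": joint speeds; "joint_torque": joint torques, N m; "tool_pos": TCP position; "tcp_rot": TCP orientation; "wrist_force": force on the tool from outside, world axes, zero at the start; "torque": the same for the moment, N m; "width": opening from 0.0 (shut) to 1.0 (fully open); "grip_force": force on a finger pad.
Only numpy, scipy, OpenCV 4.12 (cv2) and the standard library are available. Lean on these libraries where they do the work, as an engineer would, in place of code of your own. Each camera call takes 0.05 s, during which the arm holds its last target. There are 200 camera calls.

## Working session

There is one attempt and no reset: what is moved stays moved. The work goes in short steps, Python scripts to look and compute and a tool call to move; the robot and the scene stay as the last step left them, time stands still between calls to the robot, and variables do not carry over. Pictures are saved under pics/ and viewed, at most 10 in all, crops included, and the job is handed in when it is done.

Besides the shell and the picture viewer there is one more tool, called after ">>>" as a command line: name --argument value ..., lists and objects as JSON in quotes. step_arm: Moves the arm, as the interface text tells. Its arguments: {"type":"object","properties":{"targets":{"type":"array","items":{"type":"array"}},"grip_force":{"type":"number"}},"required":["targets"]}

```bash
ls; mkdir -p pics; cat > h.py <<'E'
import numpy as np, cv2
from workcell import *
from scipy.spatial.transform import Rotation as R
def ray(cal,rc,z):
    K=np.array(cal["camera_matrix"]);Rm=np.array(cal["R"]);t=np.array(cal["t"])
    d=Rm.T@np.linalg.inv(K)@np.array([rc[1],rc[0],1.]); c=-Rm.T@t
    return c+d*(z-c[2])/d[2]
def proj(cal,X):
    K=np.array(cal["camera_matrix"]);p=K@(np.array(cal["R"])@np.array(X)+np.array(cal["t"]));return p[:2]/p[2]
def save(n,im): cv2.imwrite("pics/"+n,cv2.cvtColor(im,cv2.COLOR_RGB2BGR))
E
python3 - <<'E'
from h import *
s=read_state();print(s)
for c in ["top","scene"]:
    im=read_camera(c);save(c+"0.png",im);cal=calibration(c)
    print(c,np.round(-np.array(cal["R"]).T@cal["t"],3))
    for n,z in [("jig",0),("stop_face",.018),("knob_grip",.063),("bar",0),("offcut",0),("fence",.018),("stub",.018),("tub",0),("sander",0)]:
        r=tip_of(c,n)[:2]
        for q in r: print(c,n,round(q["score"],2),np.round(q["at"]),np.round(ray(cal,q["at"],z),4))
E
```

```text
pics
{'time': 0.0, 'q': array([ 1.19810947e+00,  2.64731735e-01,  1.60541012e+00, -7.85211954e-06,
        1.27369041e+00, -3.68749756e-02]), 'joint_vel': array([-0.00037101, -0.00193118, -0.00054544, -0.00088067,  0.00071705,
        0.00098699]), 'joint_torque': array([ 3.79954263e-04, -5.15127182e+01, -3.67298055e+01,  3.16489729e-05,
        1.33333020e-02,  2.88198862e-05]), 'tool_pos': array([0.22221187, 0.6367572 , 0.30255677]), 'tcp_rot': array([-0.52493824, -3.09696903,  0.00344637]), 'wrist_force': array([-0.29002475, -0.12701333, -0.71192123]), 'torque': array([-0.01301445,  0.03426661,  0.0347205 ]), 'grip_force': 0.0, 'width': 1.0017016651295323}
top [ 0.433 -0.015  1.309]
top jig 0.96 [217. 275.] [ 0.5452 -0.0615  0.    ]
top jig 0.35 [187. 385.] [ 0.6498 -0.4084  0.    ]
top stop_face 0.7 [206. 257.] [ 0.5764 -0.0024  0.018 ]
top knob_grip 0.59 [197. 254.] [0.5982 0.0082 0.063 ]
top knob_grip 0.43 [236. 310.] [ 0.4837 -0.1641  0.063 ]
top bar 0.65 [253. 352.] [ 0.4394 -0.3042  0.    ]
top offcut 0.5 [246. 148.] [0.4444 0.3334 0.    ]
top fence 0.95 [197. 274.] [ 0.6051 -0.0543  0.018 ]
top stub 0.67 [238. 308.] [ 0.4811 -0.1627  0.018 ]
top stub 0.27 [218. 275.] [ 0.5389 -0.0591  0.018 ]
top tub 0.61 [186. 138.] [0.6318 0.3767 0.    ]
top sander 0.86 [189. 382.] [ 0.6422 -0.4     0.    ]
scene [ 1.123 -0.582  1.009]
scene jig 0.6 [198. 224.] [ 0.5319 -0.0549  0.    ]
scene stop_face 0.79 [193. 250.] [ 0.5843 -0.0014  0.018 ]
scene stop_face 0.24 [202. 227.] [ 0.5557 -0.0688  0.018 ]
scene knob_grip 0.42 [181. 261.] [0.6039 0.0219 0.063 ]
scene bar 0.73 [236. 132.] [ 0.433  -0.3121  0.    ]
scene offcut 0.69 [118. 287.] [0.4559 0.3301 0.    ]
scene fence 0.59 [209. 239.] [ 0.5978 -0.0646  0.018 ]
scene fence 0.41 [115. 288.] [0.4602 0.326  0.018 ]
scene stub 0.53 [211. 183.] [ 0.486 -0.17   0.018]
scene tub 0.61 [134. 336.] [0.6234 0.3713 0.    ]
scene sander 0.95 [310. 156.] [ 0.6409 -0.4067  0.    ]
```

```bash
python3 - <<'E'
import cv2
a=cv2.imread("pics/top0.png");
c=a[140:290,110:410]; cv2.imwrite("pics/top0c.png",cv2.resize(c,(800,400),interpolation=cv2.INTER_CUBIC))
E
```

```text
(no output)
```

View pics/top0c.png

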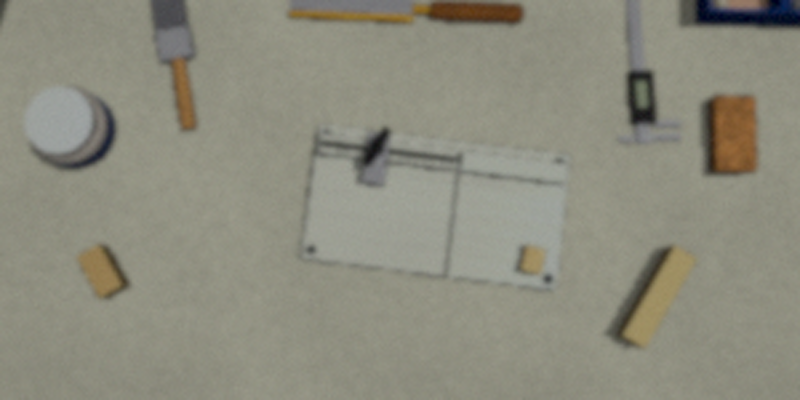

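```bash
cat >> h.py <<'E'
def go(tcp,yaw_y,st=None):
    """tool-down target: TCP pos and yaw(deg) of tool y -> shift in tool axes (mm), needed turn about tool z"""
    st=st or read_state(); Rc=R.from_rotvec(st["tcp_rot"])
    y=np.radians(yaw_y); Rt=R.from_matrix(np.array([[-np.sin(y)*-1*-1,np.cos(y),0],[np.cos(y),np.sin(y),0],[0,0,-1.]]))
    d=1000*Rc.inv().apply(np.array(tcp)-st["tool_pos"])
    w=(Rc.inv()*Rt).as_rotvec()
    print("pos",np.round(st["tool_pos"],4),"t",round(st["time"],2),"shift",np.round(d,1),"turn",np.round(w,3),"F",np.round(st["wrist_force"],1))
E
python3 - <<'E'
from h import *
s=read_state();Rc=R.from_rotvec(s["tcp_rot"]);cal=calibration("wrist")
Rw=np.array(cal["R"]);c=-Rw.T@cal["t"]
print(Rc.as_matrix().round(3)); print("cam in tool",Rc.inv().apply(c-s["tool_pos"]).round(4),(Rw@Rc.as_matrix()).round(3),cal["camera_matrix"],nose_length())
go([.50,.01,.30],57); go([.50,.01,.30],-7)
E
```

```text
[[-0.944  0.33   0.   ]
 [ 0.33   0.944  0.   ]
 [-0.     0.    -1.   ]]Traceback (most recent call last):
  File "<stdin>", line 4, in <module>
TypeError: 'float' object is not callable
```

```bash
python3 - <<'E'
from h import *
s=read_state();Rc=R.from_rotvec(s["tcp_rot"]);cal=calibration("wrist")
Rw=np.array(cal["R"]);c=-Rw.T@cal["t"]
print("cam in tool",Rc.inv().apply(c-s["tool_pos"]).round(4),(Rw@Rc.as_matrix()).round(3),cal["camera_matrix"],nose_length)
go([.60,.015,.30],57)
E
```

```text
cam in tool [ 0.0838  0.0004 -0.0705] [[ 0.001  1.     0.001]
 [-0.946  0.001 -0.324]
 [-0.324 -0.     0.946]] [[322.75138916   0.         258.36452162]
 [  0.         322.75138916 194.54260599]
 [  0.           0.           1.        ]] 0.0726
pos [0.2224 0.6373 0.3039] t 1.0 shift [-561.6 -463.1    3.9] turn [0.   0.   0.24] F [-0.2 -0.4 -0.6]
```

>>> step_arm --targets '[[[0,0,0],[-28.1,-23.2,3],30],[[0,0,0],[-28.1,-23.2,3],30],[[0,0,0],[-28.1,-23.2,3],30],[[0,0,0],[-28.1,-23.2,3],30],[[0,0,0],[-28.1,-23.2,3],30]]'

```text
time: 1.42
tool_pos: [0.3173, 0.4801, 0.2888]
tcp_rot: [0.524, 3.097, 0.0]
wrist_force: [1.3, 0.3, 0.5]
width: 0.351
grip_force: 0.0
```

>>> step_arm --targets '[[[0,0,0],[-28.1,-23.2,3],30],[[0,0,0],[-28.1,-23.2,3],30],[[0,0,0],[-28.1,-23.2,3],30],[[0,0,0],[-28.1,-23.2,3],30],[[0,0,0],[-28.1,-23.2,3],30]]'

```text
time: 1.83
tool_pos: [0.4119, 0.3241, 0.274]
tcp_rot: [0.525, 3.097, 0.001]
wrist_force: [1.3, 1.1, -0.1]
width: 0.352
grip_force: 0.0
```

>>> step_arm --targets '[[[0,0,0],[-28.1,-23.2,3],30],[[0,0,0],[-28.1,-23.2,3],30],[[0,0,0],[-28.1,-23.2,3],30],[[0,0,0],[-28.1,-23.2,3],30],[[0,0,0],[-28.1,-23.2,3],30]]'

```text
time: 2.25
tool_pos: [0.5064, 0.1682, 0.2591]
tcp_rot: [0.525, 3.097, 0.001]
wrist_force: [-0.4, 0.8, -0.2]
width: 0.351
grip_force: 0.0
```

>>> step_arm --targets '[[[0,0,0],[-28.1,-23.2,3],30],[[0,0,0],[-28.1,-23.2,3],30],[[0,0,0],[-28.1,-23.2,3],30],[[0,0,0],[-28.1,-23.2,3],30],[[0,0,0],[-28.1,-23.2,3],30]]'

```text
time: 2.67
tool_pos: [0.6009, 0.0122, 0.2439]
tcp_rot: [0.525, 3.097, 0.0]
wrist_force: [0.5, 0.5, 0.4]
width: 0.353
grip_force: 0.0
```

>>> step_arm --targets '[[[0,0,0.12],[0,0,0],30],[[0,0,0.12],[0,0,0],30],[[0,0,0],[0,0,0],30]]'

```text
time: 2.92
tool_pos: [0.6004, 0.013, 0.2437]
tcp_rot: [-0.899, -3.01, 0.0]
wrist_force: [-0.2, -0.1, -0.2]
width: 0.353
grip_force: 0.0
```

```bash
python3 - <<'E'
from h import *
s=read_state();go([.60,.015,.24],57,s)
im=read_camera("wrist");cal=calibration("wrist");save("w1.png",cv2.resize(im,(768,576)))
np.savez("w1",im=im,K=cal["camera_matrix"],R=cal["R"],t=cal["t"])
for n,z in [("knob_grip",.063),("stop_face",.018),("jig",0),("fence",.018)]:
    for q in tip_of("wrist",n)[:2]: print(n,round(q["score"],2),np.round(q["at"]),np.round(ray(cal,q["at"],z),4))
r=cut_out("wrist","knob_grip")[:1]
for q in r:
    pts=np.argwhere(q["region"]);print(q["score"],q["extent"]);
    w=np.array([ray(cal,p,.074)[:2] for p in pts]);print(cv2.minAreaRect((w*1000).astype(np.float32)))
E
```

```text
pos [0.6004 0.013  0.2437] t 2.92 shift [1.5 1.4 3.7] turn [-0.    -0.    -0.005] F [-0.2 -0.1 -0.2]
knob_grip 0.92 [196. 265.] [0.6065 0.0162 0.063 ]
stop_face 0.58 [161. 242.] [0.5789 0.0095 0.018 ]
jig 0.64 [164. 167.] [ 0.5434 -0.0584  0.    ]
fence 0.75 [216. 198.] [ 0.6011 -0.0586  0.018 ]
0.75 [255.1, 165.2, 279.2, 225.1]
((603.7590942382812, 18.805025100708008), (15.8619384765625, 50.90263366699219), 57.16292953491211)
```

View pics/w1.png

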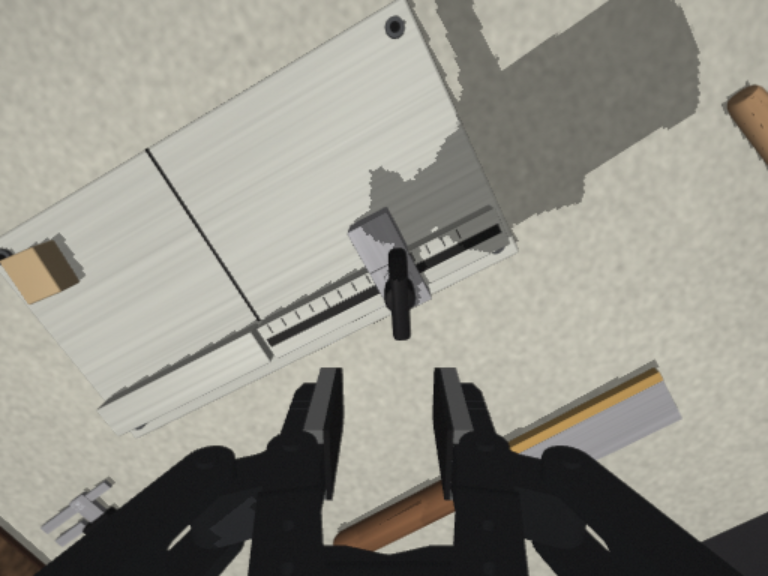

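```bash
cat > fit.py <<'E'
from h import *
from scipy.optimize import minimize
def knobfit(im,cal,p0):
    dark=(im.max(2)<62).astype(np.uint8); u,v=proj(cal,[p0[0],p0[1],.063]); S=4
    x0,y0=int(u)-45,int(v)-45; D=cv2.resize(dark[y0:y0+90,x0:x0+90]*255,None,fx=S,fy=S,interpolation=cv2.INTER_LINEAR)>127
    lab,L=cv2.connectedComponents(D.astype(np.uint8)); 
    def poly(M,pts):
        q=np.array([proj(cal,p) for p in pts]); q=(q-[x0,y0]+.5)*S-.5
        cv2.fillConvexPoly(M,cv2.convexHull(np.round(q).astype(np.int32)),1)
    def model(p):
        x,y,a,r=p; x/=1000;y/=1000;a=np.radians(a); M=np.zeros(D.shape,np.uint8); l=np.array([np.cos(a),np.sin(a)]);n=np.array([-l[1],l[0]])
        poly(M,[[*(np.array([x,y])+i*.024*l+j*.005*n),z] for i in(-1,1) for j in(-1,1) for z in(.052,.074)])
        poly(M,[[x+r/1000*np.cos(t),y+r/1000*np.sin(t),z] for t in np.linspace(0,6.28,24) for z in(.052,.074)])
        return M
    W=cv2.dilate(model(p0_ := [p0[0]*1e3,p0[1]*1e3,p0[2],9]),np.ones((25,25)))>0
    # keep dark only inside window
    f=lambda p:-( (model(p)>0)&D&W).sum()/(((model(p)>0)|(D&W)).sum())
    best=min((minimize(f,[p0[0]*1e3+dx,p0[1]*1e3+dy,p0[2]+da,8],method="Nelder-Mead",options=dict(initial_simplex=None,xatol=.02,fatol=1e-4)) for dx in(-1.5,1.5) for dy in(-1.5,1.5) for da in(-3,3)),key=lambda r:r.fun)
    return best.x.round(2),round(best.fun,3)
E
python3 - <<'E'
from fit import *
d=np.load("w1.npz");cal=dict(camera_matrix=d["K"],R=d["R"],t=d["t"])
print(knobfit(d["im"],cal,[.605,.018,-33]))
# jig features picked in view w1 (px/1.5), plate top z .018 : front screw-corner (404,0?), slot ends
for n,p,z in [("slot front",(149,150),.018),("slot at fence",(259,321),.018),("plate corner far stop end",(517,250),.018),("fence right bottom",(135,436),.018)]:
    print(n,ray(cal,(p[1]/1.5,p[0]/1.5),z).round(4))
E
```

```text
(array([605.97,  17.65, -29.15,   7.97]), np.float64(-0.888))
slot front [ 0.465  -0.0659  0.018 ]
slot at fence [ 0.5863 -0.0783  0.018 ]
plate corner far stop end [0.636  0.0875 0.018 ]
fence right bottom [ 0.6088 -0.2085  0.018 ]
```

```bash
python3 - <<'E'
from h import *
print(nose_length);go([.606,.0177,.18],61)
E
```

```text
0.0726
pos [0.6    0.0146 0.2441] t 3.22 shift [-3.3  5.9 64.1] turn [ 0.     0.    -0.067] F [ 0.5 -0.2 -0.4]
```

>>> step_arm --targets '[[[0,0,0],[-1.5,3,30],30],[[0,0,0],[-1.5,2.5,33],30],[[0,0,-0.067],[0,0,0],30],[[0,0,0],[0,0,0],30]]'

```text
time: 3.55
tool_pos: [0.6037, 0.0176, 0.1781]
tcp_rot: [-0.784, -3.037, 0.002]
wrist_force: [0.6, -0.3, -0.2]
width: 0.353
grip_force: 0.0
```

```bash
python3 - <<'E'
from fit import *
s=read_state();go([.606,.0177,.18],61,s)
im=read_camera("wrist");cal=calibration("wrist");save("w2.png",cv2.resize(im,(768,576)))
np.savez("w2",im=im,K=cal["camera_matrix"],R=cal["R"],t=cal["t"])
print(knobfit(im,cal,[.606,.0177,-29]))
E
```

```text
pos [0.6037 0.0176 0.1781] t 3.55 shift [-1.9  1.2 -1.9] turn [-0.003 -0.005  0.001] F [ 0.6 -0.3 -0.2]
(array([610.4 ,  15.69, -29.62,   8.  ]), np.float64(-0.926))
```

View pics/w2.png

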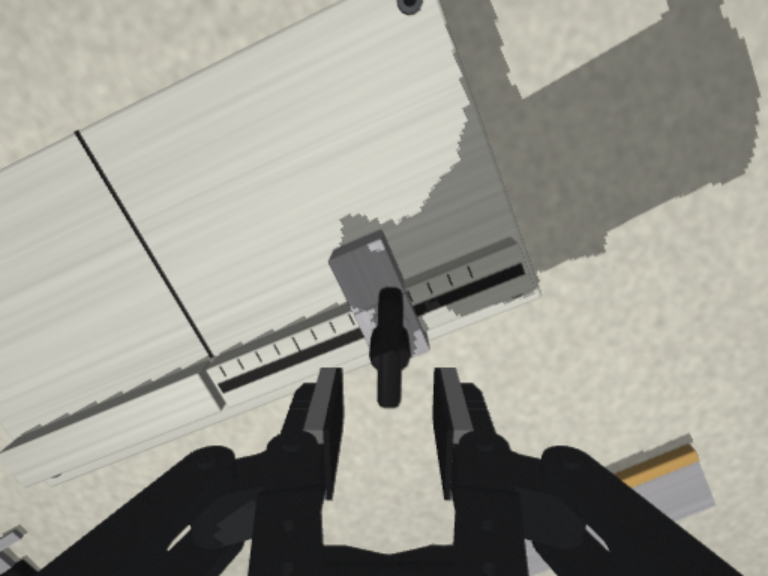

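```bash
python3 - <<'E'
from h import *
L=lambda f:(lambda d:dict(camera_matrix=d["K"],R=d["R"],t=d["t"]))(np.load(f))
c1,c2=L("w1.npz"),L("w2.npz")
for z in(.052,.063,.074):
    print(z,[ray(c,(v/1.5,u/1.5),z).round(4)[:2] for c,u,v in((c1,400,294),(c2,389.5,347.5))])
# ends of grip top
for c,p in((c1,[(397,248),(402,340)]),(c2,[(390,288),(388,408)])): print([ray(c,(v/1.5,u/1.5),.074).round(4)[:2] for u,v in p])
import cv2
d=np.load("w2.npz")["im"]; 
s=read_state();Rc=R.from_rotvec(s["tcp_rot"])
print([proj(c2,s["tool_pos"]+Rc.apply([0,0,z])).round(1)*1.5 for z in(.06,.073,.115)])
E
```

```text
0.052 [array([0.6104, 0.0158]), array([0.6148, 0.0133])]
0.063 [array([0.6071, 0.0176]), array([0.6102, 0.0158])]
0.074 [array([0.6037, 0.0194]), array([0.6056, 0.0183])]
[array([0.5819, 0.0314]), array([0.6266, 0.0062])]
[array([0.5837, 0.0307]), array([0.6298, 0.0042])]
[array([386.4 , 410.85]), array([386.55, 389.25]), array([386.85, 337.65])]
```

>>> step_arm --targets '[[[0,0,0],[-3,0.7,28],26],[[0,0,0],[0,0,0],26],[[0,0,0],[0,0,0],26]]'

```text
time: 3.85
tool_pos: [0.6081, 0.0163, 0.1528]
tcp_rot: [-0.791, -3.039, 0.001]
wrist_force: [-0.1, -0.6, 0.4]
width: 0.306
grip_force: 0.0
```

```bash
python3 - <<'E'
from fit import *
s=read_state();go([.606,.0177,.18],61,s)
im=read_camera("wrist");cal=calibration("wrist");save("w3.png",cv2.resize(im[190:350,150:370],(800,582),interpolation=cv2.INTER_CUBIC))
np.savez("w3",im=im,K=cal["camera_matrix"],R=cal["R"],t=cal["t"])
Rc=R.from_rotvec(s["tcp_rot"])
P=lambda x,y,z:((proj(cal,s["tool_pos"]+Rc.apply([x,y,z]))-[150,190])*800/220).round(0)
print("axis",[P(0,0,z) for z in(.06,.07,.076,.1)],"padcorner",P(.011,.013,.073),P(.011,.013,.065),P(-.011,.013,.065))
E
```

```text
pos [0.6081 0.0163 0.1528] t 3.85 shift [  2.6   0.2 -27.2] turn [-0.001 -0.001 -0.003] F [-0.1 -0.6  0.4]
axis [array([388., 295.]), array([388., 255.]), array([389., 233.]), array([389., 159.])] padcorner [484. 173.] [488. 201.] [484. 345.]
```

View pics/w3.png

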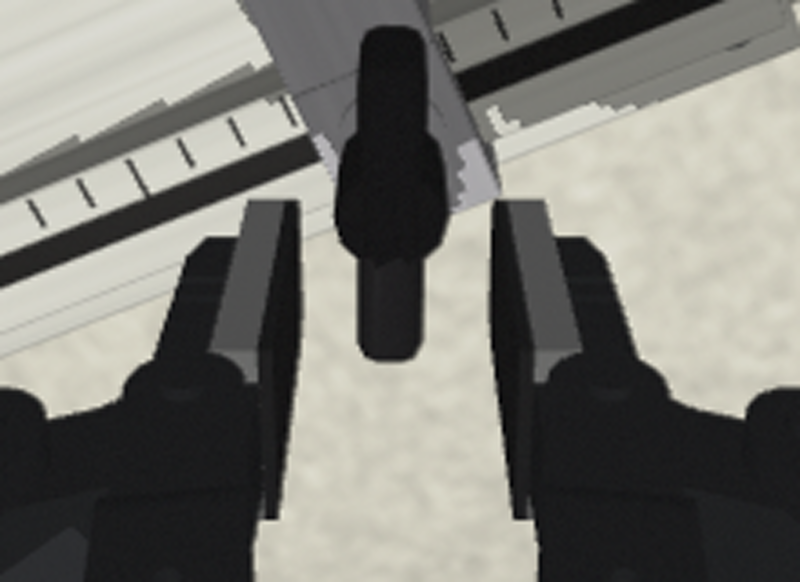

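>>> step_arm --targets '[[[0,0,0],[3,-0.6,0],26],[[0,0,0],[0,0,12],26],[[0,0,0],[0,0,13],26],[[0,0,0],[0,0,0],26]]'

```text
time: 4.23
tool_pos: [0.6037, 0.0172, 0.125]
tcp_rot: [-0.79, -3.036, 0.002]
wrist_force: [-1.5, 0.8, -0.9]
width: 0.307
grip_force: 0.0
```

```bash
python3 - <<'E'
from fit import *
s=read_state();go([.606,.0177,.18],61,s)
im=read_camera("wrist");cal=calibration("wrist");im2=np.clip(im.astype(float)*1.6,0,255).astype(np.uint8);save("w4.png",cv2.resize(im2[190:350,150:370],(800,582),interpolation=cv2.INTER_CUBIC))
Rc=R.from_rotvec(s["tcp_rot"])
P=lambda x,y,z:((proj(cal,s["tool_pos"]+Rc.apply([x,y,z]))-[150,190])*800/220).round(0)
print("axis",[P(0,0,z) for z in(.05,.06,.07)],"padcorner",P(.011,.013,.053),P(.011,.013,.065),P(-.011,.013,.053))
E
```

```text
pos [0.6037 0.0172 0.125 ] t 4.23 shift [ -1.5   1.5 -55. ] turn [-0.002 -0.004 -0.003] F [-1.5  0.8 -0.9]
axis [array([390., 346.]), array([390., 301.]), array([391., 260.])] padcorner [498. 254.] [491. 206.] [493. 407.]
```

View pics/w4.png

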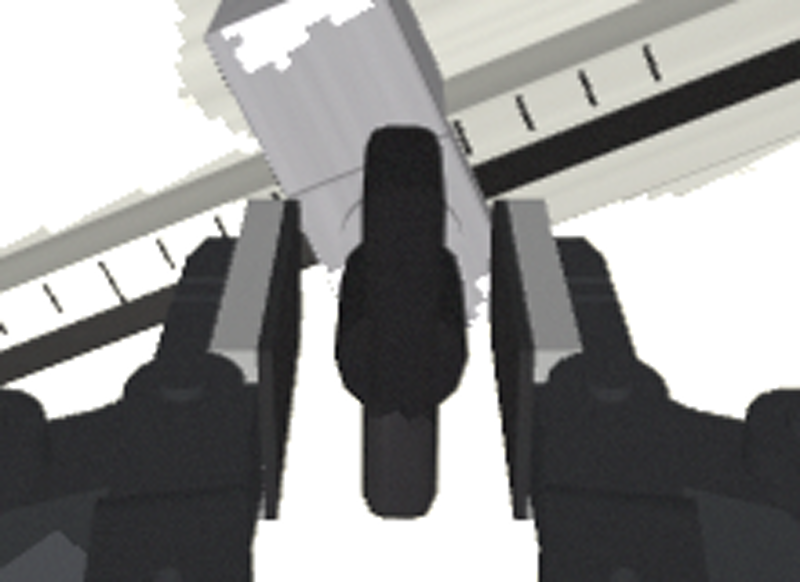

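>>> step_arm --targets '[[[0,0,0],[0,0.7,0],22],[[0,0,0],[0,0,0],19],[[0,0,0],[0,0,0],19],[[0,0,0],[0,0,0],19]]'

```text
time: 4.62
tool_pos: [0.6064, 0.0177, 0.1283]
tcp_rot: [0.791, 3.04, 0.0]
wrist_force: [0.9, 0.3, -0.7]
width: 0.219
grip_force: 0.0
```

>>> step_arm --targets '[[[0,0,0.1],[0,0,0],19],[[0,0,0.1],[0,0,0],19],[[0,0,0.1],[0,0,0],19]]'

```text
time: 4.87
tool_pos: [0.6063, 0.0177, 0.1283]
tcp_rot: [1.243, 2.884, 0.0]
wrist_force: [0.1, -1.7, -0.0]
width: 0.222
grip_force: 0.5
```

>>> step_arm --targets '[[[0,0,0.08],[0,0,0],19],[[0,0,0.08],[0,0,0],19],[[0,0,0],[0,0,0],19]]'

```text
time: 5.12
tool_pos: [0.6063, 0.0173, 0.1283]
tcp_rot: [1.465, 2.778, -0.0]
wrist_force: [-0.2, -1.5, -0.1]
width: 0.22
grip_force: 0.9
```

```bash
python3 - <<'E'
from fit import *
s=read_state();print(s["torque"],s["wrist_force"],s["q"][5])
im=read_camera("wrist");im2=np.clip(im.astype(float)*1.6,0,255).astype(np.uint8);save("w5.png",cv2.resize(im2[190:350,150:370],(800,582),interpolation=cv2.INTER_CUBIC))
E
```

```text
[-0.22547536  0.02996118 -0.02036466] [-0.1608141  -1.50495343 -0.06617563] -0.6119921017428626
```

View pics/w5.png

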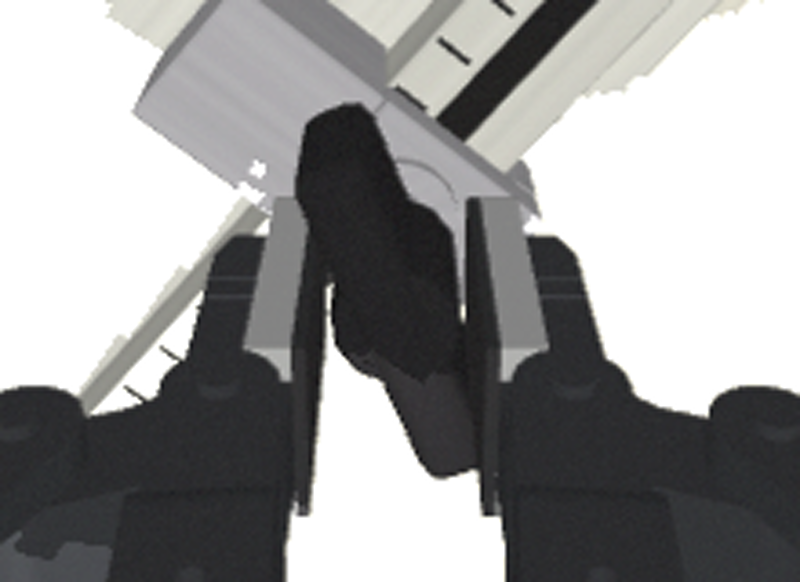

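>>> step_arm --targets '[[[0,0,0],[-0.4,-0.3,0],19],[[0,0,0],[0,0,0],19]]'

```text
time: 5.33
tool_pos: [0.6062, 0.0173, 0.1282]
tcp_rot: [1.461, 2.781, 0.001]
wrist_force: [0.6, -0.8, 0.6]
width: 0.223
grip_force: 0.4
```

>>> step_arm --targets '[[[0,0,0.08],[0,0,0],19],[[0,0,0.08],[0,0,0],19],[[0,0,0],[0,0,0],19]]'

```text
time: 5.58
tool_pos: [0.6063, 0.0173, 0.1281]
tcp_rot: [1.681, 2.653, 0.001]
wrist_force: [0.1, 0.7, 0.6]
width: 0.224
grip_force: 0.8
```

>>> step_arm --targets '[[[0,0,0.08],[0,0,0],19],[[0,0,0.08],[0,0,0],19],[[0,0,0.08],[0,0,0],19],[[0,0,0],[0,0,0],19]]'

```text
time: 5.92
tool_pos: [0.6063, 0.0173, 0.1282]
tcp_rot: [1.985, 2.435, 0.001]
wrist_force: [0.2, -0.2, 0.8]
width: 0.223
grip_force: 0.9
```

>>> step_arm --targets '[[[0,0,0.08],[0,0,0],19],[[0,0,0.08],[0,0,0],19],[[0,0,0],[0,0,0],19]]'

```text
time: 6.17
tool_pos: [0.6064, 0.0173, 0.1281]
tcp_rot: [2.172, 2.269, 0.001]
wrist_force: [0.4, 0.9, 0.7]
width: 0.223
grip_force: 1.0
```

```bash
python3 - <<'E'
from fit import *
s=read_state();print(s["torque"],s["wrist_force"],s["q"][5])
E
```

```text
[ 0.02054482 -0.16646259  0.03800432] [0.44017134 0.94633051 0.74998513] -0.05680174801108744
```

>>> step_arm --targets '[[[0,0,0.07],[0,0,0],19],[[0,0,0.07],[0,0,0],19],[[0,0,0.07],[0,0,0],19],[[0,0,0],[0,0,0],19]]' --grip_force 60

```text
time: 6.5
tool_pos: [0.6064, 0.0174, 0.1282]
tcp_rot: [2.396, 2.031, 0.001]
wrist_force: [1.0, 0.8, 0.9]
width: 0.221
grip_force: 1.2
```

>>> step_arm --targets '[[[0,0,0.07],[0,0,0],19],[[0,0,0.07],[0,0,0],19],[[0,0,0.05],[0,0,0],19],[[0,0,0],[0,0,0],19]]'

```text
time: 6.83
tool_pos: [0.6065, 0.0174, 0.1282]
tcp_rot: [2.578, 1.795, 0.002]
wrist_force: [1.7, 0.0, 1.0]
width: 0.223
grip_force: 1.6
```

```bash
python3 - <<'E'
from fit import *
s=read_state();print(s["torque"],s["wrist_force"],s["q"][5])
im=read_camera("wrist");im2=np.clip(im.astype(float)*1.6,0,255).astype(np.uint8);save("w6.png",cv2.resize(im2[190:350,150:370],(800,582),interpolation=cv2.INTER_CUBIC))
E
```

```text
[ 0.09563668 -0.24374864  0.1002067 ] [1.68563134 0.00761903 0.95861788] 0.34129374047170635
```

View pics/w6.png

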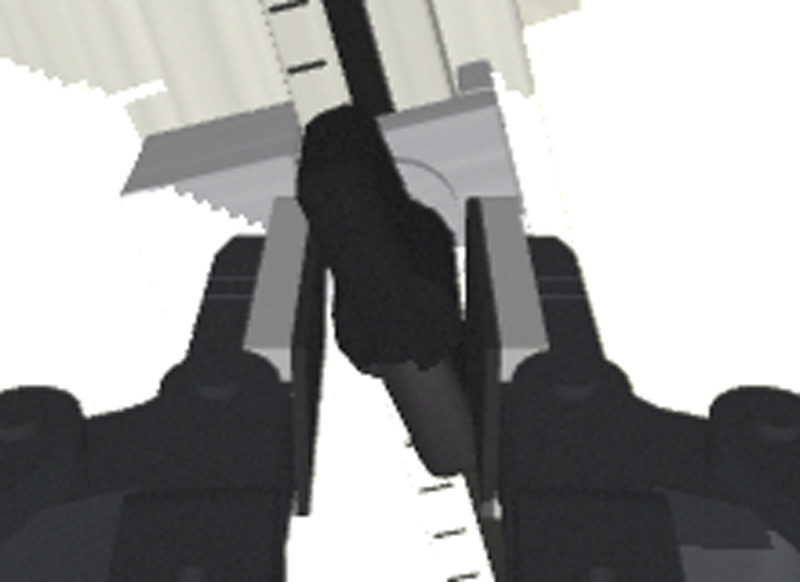

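>>> step_arm --targets '[[[0,0,0.05],[0,0,0],19],[[0,0,0],[0,0,0],19]]'

```text
time: 7.05
tool_pos: [0.6065, 0.0174, 0.1282]
tcp_rot: [2.623, 1.729, 0.002]
wrist_force: [1.6, 1.0, 1.3]
width: 0.221
grip_force: 1.9
```

```bash
python3 - <<'E'
from fit import *
s=read_state();print(s["torque"],s["wrist_force"],s["q"][5])
E
```

```text
[ 0.18728695 -0.28600197  0.09380628] [1.575026   0.99117106 1.29050978] 0.392364362997167
```

>>> step_arm --targets '[[[0,0,0.05],[0,0,0],19],[[0,0,0],[0,0,0],19]]'

```text
time: 7.22
tool_pos: [0.6065, 0.0174, 0.1282]
tcp_rot: [2.665, 1.663, 0.002]
wrist_force: [3.0, 1.7, 1.0]
width: 0.221
grip_force: 1.9
```

```bash
python3 - <<'E'
from fit import *
s=read_state();print(s["torque"],s["wrist_force"],s["q"][5])
E
```

```text
[ 0.16262568 -0.34825138  0.05217353] [3.02235527 1.66796261 0.95753238] 0.4425792045819985
```

>>> step_arm --targets '[[[0,0,-0.1],[0,0,0],19],[[0,0,-0.1],[0,0,0],20],[[0,0,0],[0,0,-10],22],[[0,0,0],[0,0,-25],30],[[0,0,0],[0,0,-35],60]]'

```text
time: 7.63
tool_pos: [0.6028, 0.0171, 0.1949]
tcp_rot: [-2.484, -1.914, 0.012]
wrist_force: [0.6, 0.1, 0.2]
width: 0.478
grip_force: 0.0
```

>>> step_arm --targets '[[[0,0,0],[0,0,-40],80],[[0,0,0],[0,0,0],80]]'

```text
time: 7.8
tool_pos: [0.6101, 0.017, 0.2476]
tcp_rot: [2.482, 1.912, 0.017]
wrist_force: [2.5, -0.5, 2.0]
width: 0.767
grip_force: 0.0
```

```bash
python3 - <<'E'
from fit import *
s=read_state();
im=read_camera("wrist");cal=calibration("wrist");save("w7.png",cv2.resize(im,(768,576)))
np.savez("w7",im=im,K=cal["camera_matrix"],R=cal["R"],t=cal["t"])
print(knobfit(im,cal,[.606,.0177,-95]))
c=tip_of("wrist","stop_face");print([(q["score"],ray(cal,q["at"],.018).round(4)) for q in c[:1]])
# bar from top camera
for cam in("top","scene"):
    read_camera(cam);cc=calibration(cam)
    for q in cut_out(cam,"bar")[:1]:
        if cam=="top":
            w=np.array([ray(cc,p,.045)[:2] for p in np.argwhere(q["region"])]);print(q["score"],cv2.minAreaRect((w*1000).astype(np.float32)))
    print([(q["score"].__round__(2),ray(cc,q["at"],0).round(4)) for q in tip_of(cam,"bar")[:2]])
E
```

```text
(array([605.45,  19.51, -95.63,   7.76]), np.float64(-0.853))
[(0.81, array([0.5801, 0.0082, 0.018 ]))]
0.76 ((445.7889709472656, -305.5085754394531), (38.57719039916992, 122.23928833007812), 58.73790740966797)
[(0.65, array([ 0.4405, -0.2957,  0.    ]))]
[(0.84, array([ 0.4343, -0.3148,  0.    ])), (0.71, array([0.4578, 0.3207, 0.    ]))]
```

View pics/w7.png

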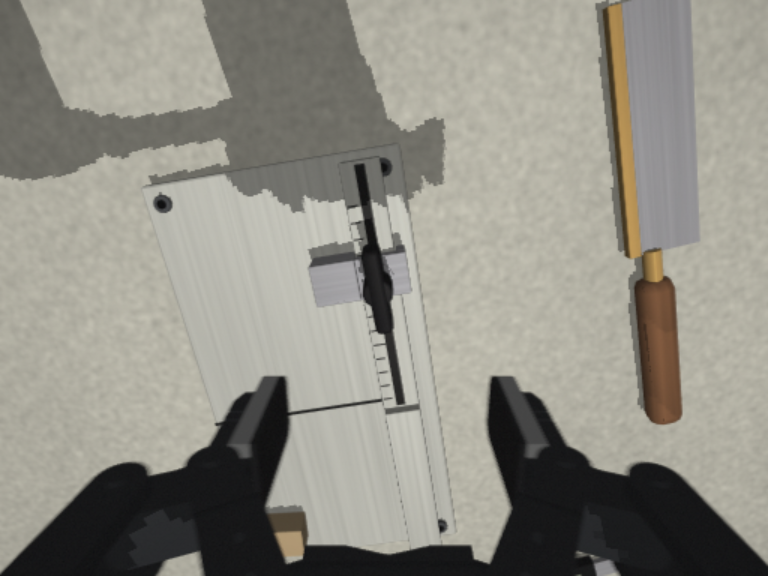

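>>> step_arm --targets '[[[0,0,-0.12],[0,0,0],70],[[0,0,-0.12],[0,0,0],70],[[0,0,-0.12],[0,0,0],70],[[0,0,-0.12],[0,0,0],70],[[0,0,-0.12],[0,0,0],70]]'

```text
time: 8.62
tool_pos: [0.6054, 0.0172, 0.2365]
tcp_rot: [-1.802, -2.571, 0.002]
wrist_force: [-0.7, 0.1, 0.4]
width: 0.821
grip_force: 0.0
```

>>> step_arm --targets '[[[0,0,-0.12],[0,0,0],70],[[0,0,-0.12],[0,0,0],70],[[0,0,-0.12],[0,0,0],70],[[0,0,-0.12],[0,0,0],70],[[0,0,-0.12],[0,0,0],70]]'

```text
time: 9.03
tool_pos: [0.6054, 0.0172, 0.2364]
tcp_rot: [-0.962, -2.988, 0.001]
wrist_force: [-0.3, 0.1, 0.2]
width: 0.82
grip_force: 0.0
```

```bash
python3 - <<'E'
from h import *
go([.441,-.305,.22],58.7)
E
```

```text
pos [0.6054 0.0172 0.2364] t 9.03 shift [ -54.5 -357.6   16.9] turn [-0.001 -0.002 -0.077] F [-0.3  0.1  0.2]
```

>>> step_arm --targets '[[[0,0,0],[-6,-35.8,0],70],[[0,0,0],[-5.5,-35.8,0],70],[[0,0,0],[-5.5,-35.8,0],70],[[0,0,0],[-5.5,-35.8,0],70],[[0,0,0],[-5.5,-35.8,0],70]]'

```text
time: 9.45
tool_pos: [0.5219, -0.145, 0.2367]
tcp_rot: [-0.97, -2.986, 0.0]
wrist_force: [0.3, -0.9, -1.3]
width: 0.819
grip_force: 0.0
```

>>> step_arm --targets '[[[0,0,0],[-5.5,-35.8,0],70],[[0,0,0],[-5.5,-35.8,0],70],[[0,0,0],[-5.5,-35.8,0],70],[[0,0,0],[-5,-35.6,0],70],[[0,0,0],[-5,-35.6,0],70]]'

```text
time: 9.87
tool_pos: [0.4383, -0.3051, 0.2369]
tcp_rot: [-0.971, -2.986, -0.001]
wrist_force: [-0.0, 0.4, -0.1]
width: 0.818
grip_force: 0.0
```

>>> step_arm --targets '[[[0,0,-0.077],[0,0,0],70],[[0,0,0],[0,0,0],70]]'

```text
time: 10.03
tool_pos: [0.4382, -0.3055, 0.2368]
tcp_rot: [-0.858, -3.02, -0.001]
wrist_force: [-0.2, 0.5, -0.6]
width: 0.819
grip_force: 0.0
```

```bash
python3 - <<'E'
from h import *
go([.441,-.305,.22],58.7)
im=read_camera("wrist");cal=calibration("wrist");save("w8.png",cv2.resize(im,(768,576)))
np.savez("w8",im=im,K=cal["camera_matrix"],R=cal["R"],t=cal["t"])
q=cut_out("wrist","bar")[0]; np.save("barmask",q["region"])
w=np.array([ray(cal,p,.045)[:2] for p in np.argwhere(q["region"])]);print(q["score"],cv2.minAreaRect((w*1000).astype(np.float32)))
print([(r["score"].__round__(2),ray(cal,r["at"],0).round(4)) for r in tip_of("wrist","bar")[:2]])
E
```

```text
pos [ 0.4382 -0.3055  0.2368] t 10.03 shift [-2.1  1.9 16.8] turn [ 0.    -0.002 -0.008] F [-0.2  0.5 -0.6]
0.79 ((444.4537353515625, -306.295654296875), (29.924009323120117, 123.65156555175781), 59.6023063659668)
[(0.62, array([ 0.4458, -0.3086,  0.    ]))]
```

View pics/w8.png

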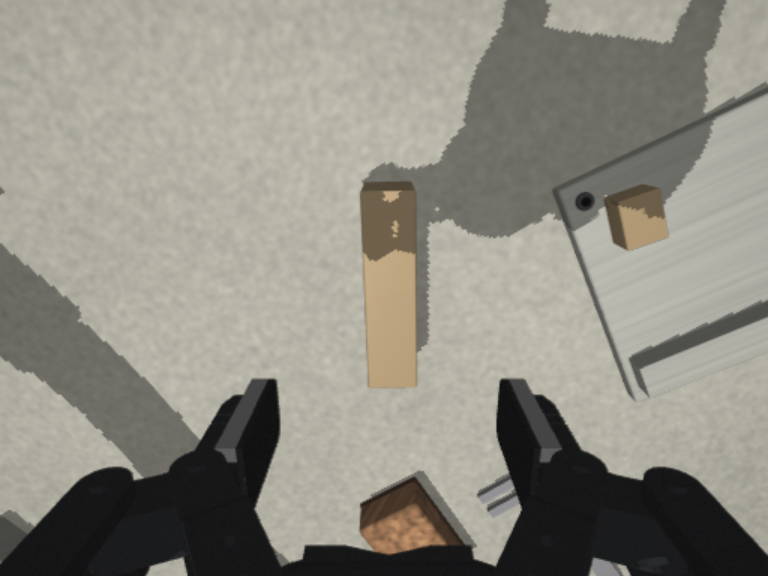

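```bash
python3 - <<'E'
from h import *
d=np.load("w8.npz");cal=dict(camera_matrix=d["K"],R=d["R"],t=d["t"])
c=np.array([ray(cal,(v/1.5,u/1.5),.045)[:2] for u,v in[(361,190),(414,190),(416.5,387.5),(369,387.5)]])
print(c.round(4),c.mean(0).round(4),[np.linalg.norm(c[i]-c[i-1]).round(4) for i in range(4)])
v=(c[2]+c[3]-c[0]-c[1]);a=np.degrees(np.arctan2(v[1],v[0]));print(a)
go([*c.mean(0),.092],a+90)
E
```

```text
[[ 0.3876 -0.289 ]
 [ 0.4025 -0.2649]
 [ 0.5061 -0.3248]
 [ 0.4907 -0.3496]] [ 0.4467 -0.307 ] [np.float64(0.1196), np.float64(0.0283), np.float64(0.1196), np.float64(0.0292)]
-30.234283233097553
pos [ 0.4397 -0.3034  0.2371] t 10.18 shift [ -8.1   0.5 145.1] turn [ 0.001 -0.002 -0.026] F [ 0.5  0.7 -0.4]
```

>>> step_arm --targets '[[[0,0,0],[-4,0.4,35],60],[[0,0,0],[-4,0.4,35],60],[[0,0,-0.026],[0,0,35],60],[[0,0,0],[0,0,25],60],[[0,0,0],[0,0,15],60]]'

```text
time: 10.6
tool_pos: [0.4458, -0.3046, 0.089]
tcp_rot: [-0.813, -3.029, -0.004]
wrist_force: [0.2, 0.3, -0.4]
width: 0.702
grip_force: 0.0
```

>>> step_arm --targets '[[[0,0,0],[0,0,0],60],[[0,0,0],[0,0,0],20],[[0,0,0],[0,0,0],20],[[0,0,0],[0,0,0],20],[[0,0,0],[0,0,0],20]]' --grip_force 50

```text
time: 11.02
tool_pos: [0.4483, -0.3082, 0.0947]
tcp_rot: [0.815, 3.031, -0.002]
wrist_force: [2.3, -0.7, 4.5]
width: 0.338
grip_force: 50.3
```

>>> step_arm --targets '[[[0,0,0],[0,0,0],20],[[0,0,0],[0,0,0],20]]'

```text
time: 11.18
tool_pos: [0.4483, -0.3082, 0.0947]
tcp_rot: [0.816, 3.03, -0.001]
wrist_force: [1.1, 0.4, 6.3]
width: 0.34
grip_force: 50.4
```

>>> step_arm --targets '[[[0,0,0],[0,0,-20],20],[[0,0,0],[0,0,-30],20],[[0,0,0],[0,0,-20],20],[[0,0,0.114],[0,0,0],20],[[0,0,0.114],[0,0,0],20]]'

```text
time: 11.6
tool_pos: [0.4479, -0.3084, 0.1652]
tcp_rot: [1.163, 2.914, -0.002]
wrist_force: [-0.2, 0.8, -2.3]
width: 0.337
grip_force: 49.9
```

>>> step_arm --targets '[[[0,0,0.114],[0,0,0],20],[[0,0,0.114],[0,0,0],20],[[0,0,0.114],[0,0,0],20],[[0,0,0.114],[0,0,0],20],[[0,0,0.114],[0,0,0],20]]'

```text
time: 12.02
tool_pos: [0.4465, -0.3074, 0.1627]
tcp_rot: [-1.938, -2.472, 0.0]
wrist_force: [-1.1, -0.3, -1.1]
width: 0.344
grip_force: 49.9
```

>>> step_arm --targets '[[[0,0,0.114],[0,0,0],20],[[0,0,0.114],[0,0,0],20],[[0,0,0.114],[0,0,0],20],[[0,0,0],[0,0,0],20]]'

```text
time: 12.35
tool_pos: [0.4465, -0.3074, 0.1627]
tcp_rot: [-2.327, -2.109, 0.0]
wrist_force: [-0.6, 0.0, -1.8]
width: 0.34
grip_force: 49.9
```

```bash
python3 - <<'E'
from h import *
go([.5587,-.0634,.165],-5.5)
d=np.load("w7.npz");cal=dict(camera_matrix=d["K"],R=d["R"],t=d["t"])
# w7 features: plate corners stop end front/far, slot front, slot at fence
o=[]
for p,j in [((143,184),(-.08,.15)),((399,144),(.08,.15)),((219,424),(-.08,-.02)),((384,401),(.043,-.02))]:
    w=ray(cal,(p[1]/1.5,p[0]/1.5),.018)[:2]; o.append((w,j)); print(j,w.round(4))
W=np.array([a for a,b in o]);J=np.array([b for a,b in o]);M=(J-J.mean(0)).T@(W-W.mean(0));a=np.arctan2(M[0,1]-M[1,0],M[0,0]+M[1,1])
Rm=np.array([[np.cos(a),-np.sin(a)],[np.sin(a),np.cos(a)]]);print(np.degrees(a),W.mean(0)-Rm@J.mean(0),(W-(J-J.mean(0))@Rm.T-W.mean(0)).round(4))
E
```

```text
pos [ 0.4465 -0.3074  0.1627] t 12.35 shift [253.8  87.7  -2.3] turn [-0.001 -0.    -0.002] F [-0.6  0.  -1.8]
(-0.08, 0.15) [0.4823 0.1035]
(0.08, 0.15) [0.6366 0.0866]
(-0.08, -0.02) [ 0.4652 -0.0658]
(0.043, -0.02) [ 0.5837 -0.0783]
-5.841187927996615 [ 0.54454405 -0.05411194] [[ 0.0021  0.0003]
 [-0.0028 -0.0004]
 [ 0.0023  0.    ]
 [-0.0016  0.0001]]
```

>>> step_arm --targets '[[[0,0,0],[36.2,12.5,0],20],[[0,0,0],[36.2,12.5,0],20],[[0,0,0],[36.2,12.5,0],20],[[0,0,0],[36.2,12.5,0],20],[[0,0,0],[36.2,12.5,0],20]]'

```text
time: 12.77
tool_pos: [0.5265, -0.1319, 0.1629]
tcp_rot: [2.321, 2.117, -0.0]
wrist_force: [0.8, 0.0, -1.9]
width: 0.336
grip_force: 49.9
```

>>> step_arm --targets '[[[0,0,0],[36.2,12.5,0],20],[[0,0,0],[36.2,12.5,0],20],[[0,0,0.003],[0,0,15],20],[[0,0,0],[0,0,15],20],[[0,0,0],[0,0,0],20]]'

```text
time: 13.18
tool_pos: [0.556, -0.0622, 0.1299]
tcp_rot: [-2.319, -2.113, 0.006]
wrist_force: [-1.5, 0.3, -1.5]
width: 0.341
grip_force: 49.9
```

```bash
python3 - <<'E'
from h import *
go([.5587,-.0634,.117],-5.7)
im=read_camera("wrist");cal=calibration("wrist");save("w9.png",cv2.resize(im,(768,576)))
np.savez("w9",im=im,K=cal["camera_matrix"],R=cal["R"],t=cal["t"])
E
```

```text
pos [ 0.556  -0.0622  0.1299] t 13.18 shift [-0.9  2.8 12.9] turn [-0.006 -0.     0.006] F [-1.5  0.3 -1.5]
```

View pics/w9.png

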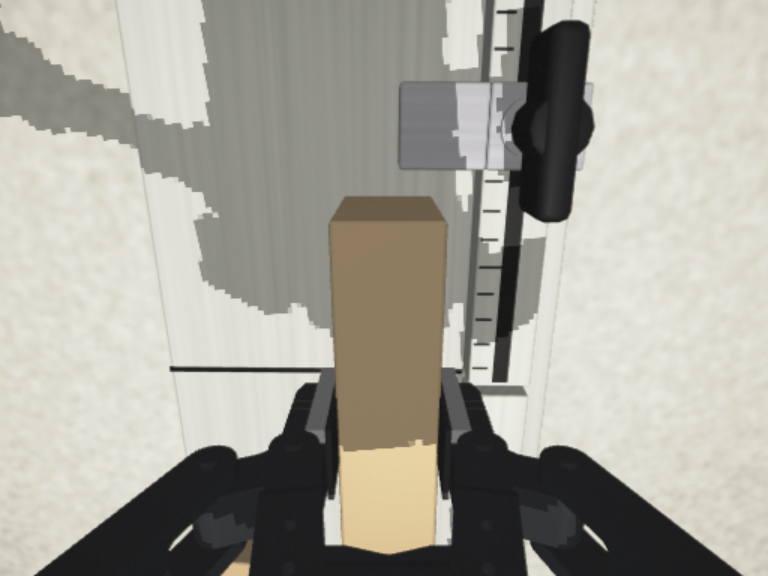

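>>> step_arm --targets '[[[0,0,0.009],[0,0,8],20],[[0,0,0],[0,0,6],20],[[0,0,0],[0,0,0],20]]'

```text
time: 13.48
tool_pos: [0.5574, -0.0641, 0.118]
tcp_rot: [-2.337, -2.098, 0.002]
wrist_force: [-0.4, -0.3, -1.2]
width: 0.344
grip_force: 49.9
```

>>> step_arm --targets '[[[0,0,0],[0,0,2],20],[[0,0,0],[0,0,0],20]]'

```text
time: 13.65
tool_pos: [0.5581, -0.0641, 0.1169]
tcp_rot: [2.338, 2.099, -0.0]
wrist_force: [-0.2, -0.3, -1.6]
width: 0.341
grip_force: 49.9
```

>>> step_arm --targets '[[[0,0,0],[0,0,2],20],[[0,0,0],[0,0,0],20]]'

```text
time: 13.82
tool_pos: [0.5582, -0.0638, 0.1149]
tcp_rot: [2.337, 2.099, 0.0]
wrist_force: [-0.2, -0.6, -1.6]
width: 0.34
grip_force: 49.9
```

>>> step_arm --targets '[[[0,0,0],[0,0,1.5],20],[[0,0,0],[0,0,0],20]]'

```text
time: 13.98
tool_pos: [0.5581, -0.0636, 0.1133]
tcp_rot: [-2.337, -2.099, 0.0]
wrist_force: [-0.9, -1.1, -1.5]
width: 0.339
grip_force: 49.9
```

>>> step_arm --targets '[[[0,0,0],[0,0,1],20],[[0,0,0],[0,0,0],20]]'

```text
time: 14.15
tool_pos: [0.5583, -0.0636, 0.1127]
tcp_rot: [2.337, 2.099, 0.0]
wrist_force: [-0.6, 0.8, 1.6]
width: 0.341
grip_force: 50.2
```

>>> step_arm --targets '[[[0,0,0],[3,5,0],20],[[0,0,0],[3,4,0],20],[[0,0,0],[0,0,0],20]]'

```text
time: 14.4
tool_pos: [0.569, -0.0583, 0.1128]
tcp_rot: [2.336, 2.099, 0.003]
wrist_force: [1.8, 0.1, 0.9]
width: 0.343
grip_force: 50.2
```

>>> step_arm --targets '[[[0,0,0],[0,2,0],20],[[0,0,0],[0,0,0],20]]'

```text
time: 14.57
tool_pos: [0.5696, -0.0584, 0.1128]
tcp_rot: [-2.336, -2.099, 0.001]
wrist_force: [-3.2, 2.0, 5.0]
width: 0.34
grip_force: 50.8
```

>>> step_arm --targets '[[[0,0,0],[0,1.5,0],20],[[0,0,0],[0,0,0],20]]'

```text
time: 14.73
tool_pos: [0.5704, -0.0585, 0.1128]
tcp_rot: [-2.335, -2.098, 0.002]
wrist_force: [-5.0, 0.6, 7.2]
width: 0.345
grip_force: 50.9
```

```bash
cat >> h.py <<'E'
def jig():
    s=read_state();Rc=R.from_rotvec(s["tcp_rot"]);a=np.radians(5.8)
    d=s["tool_pos"][:2]-[.5445,-.0541];c,n=np.cos(a),np.sin(a);f=s["wrist_force"]
    print("t",round(s["time"],2),"jig xy mm",np.round([1000*(c*d[0]-n*d[1]),1000*(n*d[0]+c*d[1]),1000*s["tool_pos"][2]],1),"F jig",np.round([c*f[0]-n*f[1],n*f[0]+c*f[1],f[2]],1),"tq",s["torque"].round(2),"yaw",np.degrees(np.arctan2(*Rc.as_matrix()[1::-1,1])).round(2))
E
python3 -c "from h import *;jig()"
```

```text
t 14.73 jig xy mm [ 26.3  -1.8 112.8] F jig [-5.   0.1  7.2] tq [ 0.06  0.79 -0.06] yaw -6.12
```

>>> step_arm --targets '[[[0,0,0],[0,2,0],20],[[0,0,0],[2,0,0.5],20],[[0,0,0],[2,0,0],20],[[0,0,0],[0,0,0],20]]'

```text
time: 15.07
tool_pos: [0.5724, -0.0571, 0.1127]
tcp_rot: [2.334, 2.102, -0.008]
wrist_force: [-8.0, -8.6, 11.3]
width: 0.34
grip_force: 51.5
```

```bash
python3 -c "from h import *;jig()"
```

```text
t 15.07 jig xy mm [ 28.1  -0.2 112.7] F jig [-7.1 -9.4 11.3] tq [-1.36  1.23  0.28] yaw -5.98
```

>>> step_arm --targets '[[[0,0,0],[1.5,0,0],20],[[0,0,0],[0,0,0],20]]'

```text
time: 15.23
tool_pos: [0.5725, -0.0561, 0.1128]
tcp_rot: [2.334, 2.102, -0.009]
wrist_force: [-8.6, -10.3, 11.0]
width: 0.341
grip_force: 51.6
```

```bash
python3 -c "from h import *;jig()"
```

```text
t 15.23 jig xy mm [ 28.1   0.9 112.8] F jig [ -7.5 -11.1  11. ] tq [-1.54  1.38  0.27] yaw -5.99
```

>>> step_arm --targets '[[[0,0,0],[1.5,0,0],20],[[0,0,0],[0,0,0],20]]'

```text
time: 15.4
tool_pos: [0.5727, -0.0547, 0.1128]
tcp_rot: [2.334, 2.102, -0.009]
wrist_force: [-8.9, -10.6, 11.2]
width: 0.339
grip_force: 51.6
```

```bash
python3 -c "from h import *;jig()"
```

```text
t 15.4 jig xy mm [ 28.1   2.2 112.8] F jig [ -7.8 -11.4  11.2] tq [-1.6   1.36  0.25] yaw -5.99
```

>>> step_arm --targets '[[[0,0,0],[1.5,0,0],20],[[0,0,0],[0,0,0],20]]'

```text
time: 15.57
tool_pos: [0.5728, -0.054, 0.1128]
tcp_rot: [2.332, 2.102, -0.011]
wrist_force: [-8.9, -13.9, 11.3]
width: 0.341
grip_force: 51.4
```

>>> step_arm --targets '[[[0,0,0],[1.5,0,0],20],[[0,0,0],[0,0,0],20]]'

```text
time: 15.73
tool_pos: [0.5729, -0.0533, 0.1128]
tcp_rot: [2.331, 2.101, -0.012]
wrist_force: [-9.3, -17.0, 11.0]
width: 0.342
grip_force: 51.5
```

>>> step_arm --targets '[[[0,0,0],[1.5,0,0],20],[[0,0,0],[0,0,0],20]]'

```text
time: 15.9
tool_pos: [0.573, -0.052, 0.1128]
tcp_rot: [2.331, 2.101, -0.012]
wrist_force: [-9.4, -17.8, 10.8]
width: 0.338
grip_force: 51.5
```

```bash
python3 -c "from h import *;jig()"
```

```text
t 15.9 jig xy mm [ 28.1   5.  112.8] F jig [ -7.6 -18.7  10.8] tq [-2.65  1.5   0.37] yaw -5.95
```

```bash
cat > prof.py <<'E'
from h import *
a=np.radians(-5.8);Rj=np.array([[np.cos(a),-np.sin(a)],[np.sin(a),np.cos(a)]]);O=np.array([.5445,-.0541])
def edges(im,cal,xj,z,y0,y1,lab):
    ys=np.arange(y0,y1,.25)
    v=[]
    for y in ys:
        acc=[]
        for dx in(-1.5,0,1.5):
            w=O+Rj@np.array([xj+dx,y])/1000; u=proj(cal,[*w,z]).astype(np.float32); acc.append(cv2.getRectSubPix(im,(1,1),(float(u[0]),float(u[1])))[0,0].astype(float) if 0<=u[1]<384 and 0<=u[0]<512 else [np.nan]*3)
        v.append(np.mean(acc,0))
    v=np.array(v);g=np.abs(v[6:]-v[:-6]).sum(1);yy=ys[3:-3]
    pk=[(round(yy[i],1),round(g[i]),v[i].round().astype(int).tolist(),v[i+6].round().astype(int).tolist()) for i in range(3,len(g)-3) if g[i]>22 and g[i]==g[i-8 if i>8 else 0:i+9].max()]
    print(lab,pk)
E
python3 - <<'E'
from prof import *
d=np.load("w9.npz");c9=dict(camera_matrix=d["K"],R=d["R"],t=d["t"])
for x in(20,30): edges(d["im"],c9,x,.042,50,105,f"w9 stop x{x}")
edges(d["im"],c9,14,.063,30,70,"w9 bar")
jig();im=read_camera("wrist");cal=calibration("wrist");np.savez("w10",im=im,K=cal["camera_matrix"],R=cal["R"],t=cal["t"])
for x in(20,30): edges(im,cal,x,.042,50,105,f"now stop x{x}")
for x in(20,28,36): edges(im,cal,x,.063,30,85,f"now bar x{x}")
E
```

```text
w9 stop x20 [(np.float64(55.0), 165, [105, 92, 72], [147, 147, 140]), (np.float64(63.0), 121, [146, 147, 140], [104, 104, 104]), (np.float64(90.0), 85, [116, 115, 116], [147, 146, 139])]
w9 stop x30 [(np.float64(63.0), 106, [144, 145, 138], [107, 107, 107]), (np.float64(94.2), 134, [180, 180, 173], [225, 225, 217]), (np.float64(101.2), 79, [224, 224, 217], [198, 197, 191])]
w9 bar [(np.float64(50.5), 91, [142, 123, 95], [106, 92, 72]), (np.float64(57.8), 165, [105, 92, 71], [147, 147, 140]), (np.float64(64.8), 42, [147, 147, 140], [132, 132, 127])]
t 15.9 jig xy mm [ 28.1   5.  112.8] F jig [ -7.6 -18.7  10.8] tq [-2.65  1.5   0.37] yaw -5.95
now stop x20 [(np.float64(62.0), 87, [144, 125, 97], [109, 95, 74]), (np.float64(67.0), 109, [98, 90, 76], [124, 124, 125]), (np.float64(92.5), 87, [120, 118, 120], [151, 151, 144])]
now stop x30 [(np.float64(62.0), 89, [144, 125, 97], [109, 94, 74]), (np.float64(66.8), 95, [109, 95, 75], [125, 124, 126]), (np.float64(92.5), 74, [120, 119, 121], [147, 147, 140])]
now bar x20 [(np.float64(66.0), 92, [146, 126, 98], [109, 95, 74]), (np.float64(70.5), 112, [97, 89, 75], [125, 124, 125])]
now bar x28 [(np.float64(66.0), 91, [145, 126, 97], [109, 95, 74]), (np.float64(70.2), 96, [109, 95, 75], [125, 124, 126])]
now bar x36 [(np.float64(66.0), 91, [145, 127, 98], [109, 95, 74]), (np.float64(70.2), 97, [109, 95, 75], [126, 124, 126])]
```

```bash
python3 - <<'E'
from prof import *
for f in("w9","w10"):
    d=np.load(f+".npz");c=dict(camera_matrix=d["K"],R=d["R"],t=d["t"])
    for n,xj,z,lo,hi in(("fence top x47",47,.034,95,125),("x47 before",47,.034,30,66),("x49",49,.034,95,125),("x49 before",49,.034,30,66)):
        v=[]
        ys=np.arange(lo,hi,.25)
        for y in ys:
            w=O+Rj@np.array([xj,y])/1000;u=proj(c,[*w,z]); v.append(cv2.getRectSubPix(d["im"],(1,1),(float(u[0]),float(u[1])))[0,0].astype(float).sum() if 0<=u[1]<384 else 999)
        v=np.array(v); m=[(ys[i].round(2),int(v[i])) for i in range(4,len(v)-4) if v[i]==v[i-4:i+5].min() and v[i]<np.median(v[max(0,i-10):i+11])-60]
        print(f,n,[(float(a),b) for a,b in m])
E
```

```text
w9 fence top x47 [(99.75, 205), (109.75, 164)]
w9 x47 before [(39.25, 282), (49.25, 238), (59.25, 283), (63.0, 504)]
w9 x49 [(99.75, 134), (109.75, 106)]
w9 x49 before [(39.25, 279), (49.25, 243), (59.25, 282), (62.75, 386)]
w10 fence top x47 [(100.0, 99), (110.25, 107), (120.25, 122)]
w10 x47 before [(40.0, 129), (50.0, 132), (60.0, 139)]
w10 x49 [(100.0, 92), (110.25, 105), (120.25, 170)]
w10 x49 before [(40.0, 128), (50.0, 131), (60.0, 144)]
```

```bash
python3 - <<'E'
from prof import *
from fit import knobfit
C={}
for f in("w1","w2","w7","w9","w10"):
    d=np.load(f+".npz");c=dict(camera_matrix=d["K"],R=d["R"],t=d["t"]);im=d["im"]
    for x,z in((22,.042),(18,.042),(65,.042)): edges(im,c,x,z,54,100,f"{f} x{x}")
    ang=-29 if f in("w1","w2") else -95.8
    try:
        k=knobfit(im,c,[.606,.018,ang]);p=Rj.T@(k[0][:2]/1000-O)*1000;print("   knob jig",p.round(1),k)
    except Exception as e: print("knob",e)
    for z in(.034,):
        ys=np.arange(30,125,.25);v=[]
        for y in ys:
            w=O+Rj@np.array([48,y])/1000;u=proj(c,[*w,z]); v.append(cv2.getRectSubPix(im,(1,1),(float(u[0]),float(u[1])))[0,0].astype(float).sum() if 0<=u[1]<384 else 999)
        v=np.array(v);print("   ticks",[float(ys[i]) for i in range(4,len(v)-4) if v[i]==v[i-4:i+5].min() and v[i]<np.median(v[max(0,i-10):i+11])-50])
E
```

```text
w1 x22 [(np.float64(63.5), 106, [198, 198, 188], [160, 159, 158]), (np.float64(76.0), 133, [144, 142, 145], [99, 98, 100]), (np.float64(91.5), 137, [69, 69, 69], [117, 117, 111])]
w1 x18 [(np.float64(63.5), 74, [198, 199, 189], [171, 171, 169]), (np.float64(73.5), 213, [168, 166, 169], [97, 96, 98]), (np.float64(91.5), 130, [72, 72, 71], [117, 117, 111])]
w1 x65 [(np.float64(64.0), 391, [176, 176, 169], [44, 43, 43]), (np.float64(82.8), 156, [37, 36, 36], [88, 88, 89]), (np.float64(86.5), 82, [128, 127, 129], [155, 154, 157]), (np.float64(92.0), 256, [100, 100, 97], [187, 187, 178])]
   knob jig [53.7 77.6] (array([605.8 ,  17.69, -29.58,   7.95]), np.float64(-0.89))
   ticks [41.0, 50.5, 60.75, 63.0, 90.25, 90.5, 101.0, 111.0, 120.75]
w2 x22 [(np.float64(63.5), 297, [206, 206, 195], [103, 102, 104]), (np.float64(83.2), 68, [105, 104, 105], [127, 126, 128]), (np.float64(89.2), 232, [145, 144, 146], [67, 67, 68])]
w2 x18 [(np.float64(63.5), 228, [205, 205, 195], [126, 126, 124]), (np.float64(82.8), 144, [94, 93, 95], [142, 140, 143]), (np.float64(89.2), 186, [134, 133, 135], [72, 71, 
[... 1332 characters left out ...]
47, 146, 140])]
w9 x65 []
   knob jig [54.7 76.6] (array([606.61,  16.56, -93.79,   7.97]), np.float64(-0.923))
   ticks [39.25, 49.25, 59.25, 63.0, 75.5, 76.25, 90.25, 99.75, 109.75]
w10 x22 [(np.float64(62.0), 88, [144, 125, 97], [109, 95, 74]), (np.float64(67.0), 110, [98, 89, 76], [124, 124, 126]), (np.float64(92.5), 82, [120, 119, 121], [150, 150, 143])]
w10 x18 [(np.float64(62.0), 89, [144, 125, 97], [109, 95, 74]), (np.float64(67.0), 110, [97, 89, 76], [124, 124, 125]), (np.float64(92.5), 83, [119, 118, 120], [149, 149, 142])]
w10 x65 []
   knob jig [54.4 79.4] (array([606.64,  19.4 , -96.45,   7.71]), np.float64(-0.95))
   ticks [40.0, 50.0, 60.0, 65.25, 100.0, 110.25, 115.5, 120.25]
```

>>> step_arm --targets '[[[0,0,0],[0,0,0],20],[[0,0,0],[0,0,0],20],[[0,0,0],[0,0,0],20]]'

```text
time: 16.2
tool_pos: [0.573, -0.052, 0.1128]
tcp_rot: [2.332, 2.101, -0.012]
wrist_force: [-8.8, -18.0, 10.3]
width: 0.337
grip_force: 51.5
```

```bash
cat >> prof.py <<'E'
def meas(name):
    from fit import knobfit
    jig();im=read_camera("wrist");c=calibration("wrist");np.savez(name,im=im,K=c["camera_matrix"],R=c["R"],t=c["t"])
    edges(im,c,22,.042,54,100,"stop");edges(im,c,28,.063,50,75,"bar")
    k=knobfit(im,c,[.606,.0185,-95.8]);print("knob jig",(Rj.T@(k[0][:2]/1000-O)*1000).round(1),k)
    ys=np.arange(30,125,.25);v=[]
    for y in ys:
        w=O+Rj@np.array([48,y])/1000;u=proj(c,[*w,.034]); v.append(cv2.getRectSubPix(im,(1,1),(float(u[0]),float(u[1])))[0,0].astype(float).sum() if 0<=u[1]<384 else 999)
    v=np.array(v);print("ticks",[float(ys[i]) for i in range(4,len(v)-4) if v[i]==v[i-4:i+5].min() and v[i]<np.median(v[max(0,i-10):i+11])-50])
E
python3 -c "
from prof import *
meas('w11')"
```

```text
t 16.2 jig xy mm [ 28.1   4.9 112.8] F jig [ -6.9 -18.8  10.3] tq [-2.65  1.47  0.31] yaw -5.96
stop [(np.float64(62.0), 87, [144, 125, 97], [109, 95, 74]), (np.float64(67.0), 111, [98, 89, 76], [124, 124, 126]), (np.float64(92.5), 81, [120, 119, 121], [149, 149, 142])]
bar [(np.float64(66.0), 92, [146, 127, 98], [109, 95, 75]), (np.float64(70.2), 95, [109, 95, 75], [125, 124, 126])]
knob jig [54.3 79.3] (array([606.58,  19.35, -95.87,   7.73]), np.float64(-0.948))
ticks [40.0, 50.0, 60.0, 65.25, 100.0, 110.25, 115.5, 120.25]
```

>>> step_arm --targets '[[[0,0,0],[-6,-4,0],20],[[0,0,0],[-10,-6,-10],20],[[0,0,0],[0,-2,-10],20],[[0,0,0],[0,0,0],20],[[0,0,0],[0,0,0],20]]'

```text
time: 16.67
tool_pos: [0.5615, -0.0623, 0.1331]
tcp_rot: [2.336, 2.098, 0.003]
wrist_force: [-0.5, -0.5, -2.6]
width: 0.338
grip_force: 49.9
```

```bash
python3 -c "
from prof import *
meas('w12')
# raw-pixel comparison: stop patch and tick patch displacement w9 -> w12 by ECC/phase over homography-free small patches
a=np.load('w9.npz');b=np.load('w12.npz')
g=lambda i:cv2.cvtColor(i,cv2.COLOR_RGB2GRAY)
A,B=g(a['im']),g(b['im'])
sift=cv2.SIFT_create(contrastThreshold=.01);k1,d1=sift.detectAndCompute(A[:260],None);k2,d2=sift.detectAndCompute(B[:260],None)
m=[x for x,y in cv2.BFMatcher().knnMatch(d1,d2,k=2) if x.distance<.75*y.distance]
for x in m:
    p=np.array(k1[x.queryIdx].pt);q=np.array(k2[x.trainIdx].pt)
    if p[0]>255: print(p.round(1),(q-p).round(1))
"
```

```text
t 16.67 jig xy mm [ 17.8  -6.5 133.1] F jig [-0.4 -0.5 -2.6] tq [ 0.01  0.03 -0.01] yaw -6.15
stop [(np.float64(56.0), 163, [104, 90, 71], [145, 145, 138]), (np.float64(66.0), 125, [145, 144, 138], [101, 100, 101]), (np.float64(92.8), 85, [112, 111, 113], [143, 143, 136])]
bar [(np.float64(51.5), 87, [139, 120, 94], [104, 91, 71]), (np.float64(59.0), 154, [103, 90, 71], [141, 141, 135]), (np.float64(67.5), 119, [142, 142, 135], [100, 100, 101])]
knob jig [53.3 79.3] (array([605.57,  19.4 , -95.25,   7.84]), np.float64(-0.934))
ticks [40.25, 50.5, 60.25, 66.0, 74.25, 100.25, 110.25]
[277.8 122.5] [-11.1  -1.9]
[281.4 115.5] [-12.9  -3.5]
[296.9  23.5] [-192.    95.5]
[296.9  23.5] [-192.    95.5]
[302.3  55.2] [-9.4 -3.2]
[303.8  84.7] [-173.1   61.5]
[313.4 127.3] [  -9.9 -105.3]
[313.7  39.7] [-14.   -0.9]
[315.3  40.8] [-15.6  -2. ]
[319.6 181.4] [-13.2  -1.8]
[320.3  20.8] [-16.8   1.2]
[322.1 144.2] [-13.6 -21. ]
[322.4  48.6] [-15.5  -0.9]
[324.3  56.8] [-17.1  -4. ]
[326.4 110.5] [-16.   -4.8]
[328.6 151.8] [-13.3  -3.9]
[330.3  46.7] [-17.   -4.9]
[331.1  32.4] [-17.9   1.1]
[
[... 1890 characters left out ...]

[450.4 159.5] [-14.1  -3.3]
[451.9 202.4] [-13.2  -4.1]
[452.3  53.9] [-17.2  -1.5]
[452.9 226.7] [-12.4  -4.6]
[455.1  85.5] [-16.5  -2.2]
[460.6 114.3] [-15.8  -2.8]
[464.  183.7] [-13.7  -4.1]
[465.6 126.4] [-15.5  -2.9]
[468.4 134.2] [-15.3  -3.3]
[471.6 199.7] [-13.5  -4.3]
[473.7  62.1] [-17.4  -2.2]
[474.8  88.8] [-16.9  -2.4]
[474.8  88.8] [-16.9  -2.4]
[475.9 243.9] [-12.2  -5.4]
[481.6 219.4] [-13.1  -5. ]
[482.1 211.9] [-13.4  -4.8]
[489.8  16.7] [-19.   -1.2]
[489.8  16.7] [-19.   -1.2]
[494.1  41.4] [-18.3  -2.1]
[495.2  91. ] [-17.1  -2.7]
[496.8 229.5] [-13.1  -5.3]
[498.  145.8] [-15.7  -3.9]
[498.7 152.2] [-15.3  -4.1]
[499.8  96.5] [-17.   -3.1]
[500.3  48.7] [-18.5  -2.2]
```

>>> step_arm --targets '[[[0,0,0],[-6,-5,5],20],[[0,0,0],[-6,-5,7],20],[[0,0,0],[0,0,4],20],[[0,0,0],[0,0,3],20],[[0,0,0],[0,0,1],20]]'

```text
time: 17.13
tool_pos: [0.5477, -0.0734, 0.1127]
tcp_rot: [-2.334, -2.097, 0.006]
wrist_force: [-13.4, 0.3, 24.9]
width: 0.342
grip_force: 53.2
```

>>> step_arm --targets '[[[0,0,0],[0,0,0.5],20],[[0,0,0],[0,0,0],20]]'

```text
time: 17.3
tool_pos: [0.5477, -0.0734, 0.1127]
tcp_rot: [-2.334, -2.097, 0.007]
wrist_force: [-12.1, 0.5, 19.0]
width: 0.34
grip_force: 52.6
```

```bash
python3 -c "from h import *;jig()"
```

```text
t 17.3 jig xy mm [  5.1 -18.9 112.7] F jig [-12.1  -0.8  19. ] tq [-0.13  2.02 -0.08] yaw -6.13
```

>>> step_arm --targets '[[[0,0,0],[0,0,-3],20],[[0,0,0],[0,0,0],20],[[0,0,0],[0,0,0],55],[[0,0,0],[0,0,0],55],[[0,0,0],[0,0,0],55]]'

```text
time: 17.72
tool_pos: [0.5496, -0.0732, 0.1139]
tcp_rot: [-2.337, -2.099, 0.0]
wrist_force: [0.0, -0.1, -0.0]
width: 0.642
grip_force: 0.0
```

>>> step_arm --targets '[[[0,0,0],[0,0,-20],55],[[0,0,0],[0,0,-35],55],[[0,0,0],[20,15,-35],30],[[0,0,0],[37,17,0],26],[[0,0,0],[37,17,0],26]]'

```text
time: 18.13
tool_pos: [0.6105, 0.0144, 0.207]
tcp_rot: [2.336, 2.093, 0.008]
wrist_force: [0.6, -0.9, 0.1]
width: 0.303
grip_force: 0.0
```

>>> step_arm --targets '[[[0,0,0],[0,0,0],26],[[0,0,0],[0,0,0],26]]'

```text
time: 18.3
tool_pos: [0.6086, 0.0162, 0.2032]
tcp_rot: [2.333, 2.103, 0.0]
wrist_force: [-0.4, -0.5, -0.8]
width: 0.305
grip_force: 0.0
```

```bash
python3 -c "
from prof import *
meas('w13')
cal=calibration('wrist')
for n,z in(('bar',.018),('stub',.018)):
  print(n,[(round(r['score'],2),(Rj.T@(ray(cal,r['at'],z)[:2]-O)*1000).round(1)) for r in tip_of('wrist',n)[:1]])
"
```

```text
t 18.3 jig xy mm [ 56.7  76.4 203.2] F jig [-0.4 -0.6 -0.8] tq [-0.02  0.06 -0.03] yaw -5.94
stop [(np.float64(58.2), 114, [136, 136, 130], [175, 175, 166]), (np.float64(64.8), 77, [200, 199, 189], [170, 169, 171]), (np.float64(90.5), 276, [168, 167, 169], [76, 76, 76]), (np.float64(96.5), 131, [75, 75, 76], [121, 121, 115])]
bar [(np.float64(61.8), 86, [177, 174, 163], [204, 203, 193]), (np.float64(67.2), 41, [192, 192, 182], [206, 206, 195])]
knob jig [53.3 78.2] (array([605.41,  18.3 , -95.31,   7.69]), np.float64(-0.874))
ticks [98.5, 108.5, 118.75, 119.0]
bar [(0.77, array([  5.8, -17.3]))]
stub [(0.63, array([ -47.2, -116.7]))]
```

>>> step_arm --targets '[[[0,0,0],[3.2,-2.3,25],26],[[0,0,0],[0,0,25],26],[[0,0,0],[0,0,15],26],[[0,0,0],[0,0,10],26],[[0,0,0],[0,0,0],26]]'

```text
time: 18.87
tool_pos: [0.6032, 0.0167, 0.1251]
tcp_rot: [-2.336, -2.095, 0.007]
wrist_force: [0.1, -0.0, -0.2]
width: 0.301
grip_force: 0.0
```

```bash
python3 -c "
from prof import *
meas('w14')"
```

```text
t 18.87 jig xy mm [ 51.3  76.4 125.1] F jig [ 0.1  0.  -0.2] tq [0.04 0.02 0.02] yaw -6.22
stop [(np.float64(70.8), 166, [75, 74, 77], [131, 130, 132]), (np.float64(78.8), 137, [185, 184, 187], [140, 139, 141]), (np.float64(82.2), 81, [140, 139, 141], [113, 113, 114]), (np.float64(91.5), 77, [112, 111, 112], [85, 85, 87])]
bar [(np.float64(66.8), 119, [33, 33, 34], [73, 73, 73]), (np.float64(71.2), 25, [57, 56, 57], [48, 49, 49])]
knob jig [56.2 79.4] (array([608.41,  19.2 , -94.85,   8.  ]), np.float64(-0.941))
ticks [38.75, 99.5, 109.5, 119.75]
```

>>> step_arm --targets '[[[0,0,0],[0,0,0],26],[[0,0,0],[0,0,0],26]]'

```text
time: 19.08
tool_pos: [0.6069, 0.0174, 0.1298]
tcp_rot: [2.336, 2.098, 0.003]
wrist_force: [0.8, -0.1, 0.6]
width: 0.303
grip_force: 0.0
```

```bash
python3 -c "
from prof import *
meas('w15')
d=np.load('w15.npz');im=d['im']
# dark knob lateral extent vs pad inner edges: print brightness runs on a few rows
for r in (225,235,245,255): 
    row=im[r,220:310].max(1); print(r,''.join('#' if v<50 else ('+' if v<90 else '.') for v in row))
"
```

```text
t 19.08 jig xy mm [ 54.8  77.5 129.8] F jig [0.8 0.  0.6] tq [-0.   -0.01 -0.02] yaw -6.16
stop [(np.float64(61.2), 81, [29, 29, 30], [56, 57, 56]), (np.float64(66.2), 148, [79, 78, 77], [127, 126, 129]), (np.float64(69.5), 135, [140, 138, 141], [185, 184, 186]), (np.float64(85.5), 130, [187, 185, 188], [144, 143, 144]), (np.float64(92.0), 82, [110, 109, 111], [83, 83, 83])]
bar [(np.float64(65.8), 33, [28, 29, 30], [39, 40, 41])]
knob jig [54.8 80.4] (array([607.12,  20.35, -94.68,   7.91]), np.float64(-0.95))
ticks [39.75, 100.25, 110.0, 120.0]
225 ..............+...........#####################+..........................................
235 .........................#######################...+......................................
245 ++++++++###+.............+########################+..............+###+++...++++...........
255 +++++++#####+.........################################+..........######+++++++++++++++++++
```

>>> step_arm --targets '[[[0,0,0],[1.8,0,0.5],26],[[0,0,0],[0,0,0],8],[[0,0,0],[0,0,0],8],[[0,0,0],[0,0,0],8]]' --grip_force 60

```text
time: 19.47
tool_pos: [0.6068, 0.0198, 0.1288]
tcp_rot: [2.336, 2.099, 0.002]
wrist_force: [0.7, 0.8, 3.5]
width: 0.102
grip_force: 43.7
```

```bash
python3 -c "from h import *;jig();print(read_state()['width']*85.4)"
```

```text
t 19.47 jig xy mm [ 54.5  79.8 128.8] F jig [0.6 0.8 3.5] tq [ 0.1  -0.09  0.04] yaw -6.11
8.692322171049474
```

>>> step_arm --targets '[[[0,0,0],[-1,0,0],8],[[0,0,0],[-1,0,0],8],[[0,0,0],[0,0,0],8]]'

```text
time: 19.72
tool_pos: [0.6067, 0.0192, 0.1288]
tcp_rot: [-2.337, -2.098, -0.006]
wrist_force: [0.6, 6.7, 4.2]
width: 0.101
grip_force: 43.9
```

```bash
python3 -c "from h import *;jig()"
```

```text
t 19.72 jig xy mm [ 54.5  79.3 128.8] F jig [-0.1  6.8  4.2] tq [ 1.21 -0.11  0.11] yaw -6.17
```

>>> step_arm --targets '[[[0,0,0],[-1,0,0],8],[[0,0,0],[0,0,0],8]]'

```text
time: 19.88
tool_pos: [0.6067, 0.0187, 0.1288]
tcp_rot: [-2.337, -2.098, -0.007]
wrist_force: [1.0, 9.0, 3.3]
width: 0.104
grip_force: 43.8
```

```bash
python3 -c "from h import *;jig()"
```

```text
t 19.88 jig xy mm [ 54.5  78.7 128.8] F jig [0.1 9.  3.3] tq [ 1.47 -0.15  0.08] yaw -6.18
```

>>> step_arm --targets '[[[0,0,0],[-1,0,0],8],[[0,0,0],[0,0,0],8]]'

```text
time: 20.05
tool_pos: [0.6066, 0.0179, 0.1288]
tcp_rot: [-2.337, -2.098, -0.007]
wrist_force: [1.3, 9.3, 4.1]
width: 0.112
grip_force: 43.8
```

```bash
python3 -c "from h import *;jig()"
```

```text
t 20.05 jig xy mm [ 54.5  77.9 128.8] F jig [0.3 9.4 4.1] tq [ 1.5  -0.17  0.  ] yaw -6.17
```

>>> step_arm --targets '[[[0,0,0],[-0.7,0,0],8],[[0,0,0],[0,0,0],8]]'

```text
time: 20.22
tool_pos: [0.6065, 0.0173, 0.1288]
tcp_rot: [-2.337, -2.098, -0.007]
wrist_force: [1.4, 9.1, 2.7]
width: 0.106
grip_force: 43.8
```

```bash
python3 -c "
from prof import *
meas('w16')"
```

```text
t 20.22 jig xy mm [ 54.5  77.3 128.8] F jig [0.5 9.2 2.7] tq [ 1.53 -0.18  0.06] yaw -6.17
stop [(np.float64(58.0), 145, [97, 84, 66], [133, 133, 126]), (np.float64(64.5), 155, [134, 134, 128], [184, 182, 185]), (np.float64(80.8), 133, [182, 181, 184], [138, 137, 139]), (np.float64(89.8), 77, [110, 109, 110], [84, 84, 85]), (np.float64(98.2), 151, [83, 82, 83], [135, 135, 129])]
bar [(np.float64(59.5), 78, [32, 31, 31], [66, 58, 49]), (np.float64(63.0), 40, [72, 64, 52], [89, 78, 61]), (np.float64(71.8), 224, [97, 85, 68], [161, 160, 153])]
knob jig [54.9 76.3] (array([606.83,  16.24, -95.15,   7.29]), np.float64(-0.913))
ticks [78.25, 90.0, 100.0, 110.0, 119.75]
```

>>> step_arm --targets '[[[0,0,0],[-0.5,0,0],8],[[0,0,0],[0,0,0],8],[[0,0,0],[2,0,0],8],[[0,0,0],[0,0,0],8]]'

```text
time: 20.6
tool_pos: [0.6066, 0.0173, 0.1288]
tcp_rot: [2.336, 2.099, 0.003]
wrist_force: [1.7, 4.4, 5.9]
width: 0.102
grip_force: 44.0
```

```bash
python3 -c "
from prof import *
meas('w17')"
```

```text
t 20.6 jig xy mm [ 54.5  77.3 128.8] F jig [1.2 4.5 5.9] tq [ 0.68 -0.11  0.08] yaw -6.11
stop [(np.float64(57.8), 145, [97, 84, 65], [132, 132, 126]), (np.float64(64.2), 153, [135, 135, 129], [184, 182, 185]), (np.float64(81.2), 217, [183, 181, 184], [110, 109, 111]), (np.float64(89.2), 80, [110, 109, 110], [83, 82, 84]), (np.float64(98.0), 152, [82, 82, 83], [135, 135, 129])]
bar [(np.float64(59.2), 79, [32, 31, 30], [65, 58, 49]), (np.float64(62.8), 37, [72, 64, 52], [88, 77, 60]), (np.float64(71.8), 231, [96, 83, 65], [161, 160, 153])]
knob jig [54.8 74. ] (array([606.54,  13.97, -95.41,   7.42]), np.float64(-0.924))
ticks [78.0, 89.75, 100.0, 110.0, 120.0]
```

>>> step_arm --targets '[[[0,0,0],[1,0,-0.5],8],[[0,0,0],[0,0,0],8],[[0,0,0.05],[0,0,0],8],[[0,0,0.05],[0,0,0],8],[[0,0,0],[0,0,0],8]]'

```text
time: 21.07
tool_pos: [0.6065, 0.0174, 0.1288]
tcp_rot: [2.436, 1.981, 0.002]
wrist_force: [2.0, 2.1, 3.6]
width: 0.108
grip_force: 65.1
```

```bash
python3 -c "
from prof import *
meas('w18')"
```

```text
t 21.07 jig xy mm [ 54.5  77.4 128.8] F jig [1.8 2.3 3.6] tq [ 0.44 -0.34  1.24] yaw -11.76
stop [(np.float64(58.0), 139, [96, 84, 66], [130, 130, 124]), (np.float64(64.0), 152, [133, 132, 127], [181, 180, 183]), (np.float64(85.2), 215, [185, 184, 186], [113, 112, 114]), (np.float64(89.5), 78, [108, 107, 109], [82, 81, 82]), (np.float64(98.0), 137, [85, 84, 85], [133, 132, 126])]
bar [(np.float64(62.5), 50, [28, 28, 30], [50, 46, 40]), (np.float64(66.2), 60, [66, 59, 49], [92, 80, 63]), (np.float64(71.8), 142, [96, 84, 65], [131, 131, 125])]
knob jig [54.9 74.2] (array([606.59,  14.2 , -96.28,   7.64]), np.float64(-0.908))
ticks [89.75, 100.0, 110.0, 120.0]
```

>>> step_arm --targets '[[[0,0,-0.1],[0,0,0],8],[[0,0,0],[0,0,0],8]]'

```text
time: 21.28
tool_pos: [0.6065, 0.0174, 0.1288]
tcp_rot: [2.334, 2.102, 0.002]
wrist_force: [2.9, 2.1, 3.8]
width: 0.104
grip_force: 43.9
```

```bash
python3 -c "from h import *;jig();print(read_state()['width']*85.4)"
```

```text
t 21.28 jig xy mm [ 54.5  77.4 128.8] F jig [2.7 2.4 3.8] tq [ 0.34 -0.44  0.11] yaw -5.99
8.86755718501099
```

>>> step_arm --targets '[[[0,0,0],[-2,0,0],8],[[0,0,0],[0,0,0],8]]'

```text
time: 21.45
tool_pos: [0.6064, 0.0165, 0.1288]
tcp_rot: [-2.341, -2.095, -0.005]
wrist_force: [3.5, 6.8, 3.7]
width: 0.101
grip_force: 44.0
```

```bash
python3 -c "from h import *;jig()"
```

```text
t 21.45 jig xy mm [ 54.5  76.4 128.8] F jig [2.8 7.1 3.7] tq [ 1.16 -0.58  0.13] yaw -6.35
```

>>> step_arm --targets '[[[0,0,0],[-1,0,0],8],[[0,0,0],[0,0,0],8]]'

```text
time: 21.62
tool_pos: [0.6064, 0.0159, 0.1288]
tcp_rot: [-2.34, -2.094, -0.006]
wrist_force: [3.9, 9.0, 4.6]
width: 0.104
grip_force: 43.9
```

```bash
python3 -c "
from prof import *
meas('w19')"
```

```text
t 21.62 jig xy mm [ 54.5  75.9 128.8] F jig [3.  9.3 4.6] tq [ 1.35 -0.6   0.15] yaw -6.35
stop [(np.float64(58.0), 143, [97, 85, 67], [133, 133, 127]), (np.float64(63.2), 151, [136, 136, 131], [184, 183, 186]), (np.float64(81.2), 224, [185, 183, 186], [110, 109, 111]), (np.float64(88.2), 79, [109, 108, 110], [83, 82, 84]), (np.float64(97.0), 156, [81, 80, 81], [135, 135, 129])]
bar [(np.float64(58.2), 76, [31, 31, 30], [64, 57, 47]), (np.float64(61.8), 37, [71, 63, 52], [87, 76, 60]), (np.float64(71.5), 224, [97, 86, 68], [161, 160, 153])]
knob jig [54.7 73.6] (array([606.39,  13.59, -95.94,   7.3 ]), np.float64(-0.929))
ticks [90.0, 100.0, 110.0, 120.0]
```

>>> step_arm --targets '[[[0,0,0],[2,0,0],8],[[0,0,-0.1],[0,0,0],8],[[0,0,-0.1],[0,0,0],8],[[0,0,-0.1],[0,0,0],8],[[0,0,0],[0,0,0],8]]'

```text
time: 22.08
tool_pos: [0.6062, 0.0163, 0.1287]
tcp_rot: [1.997, 2.425, 0.002]
wrist_force: [2.3, 3.0, 5.0]
width: 0.1
grip_force: 44.1
```

```bash
python3 -c "from h import *;jig()"
```

```text
t 22.08 jig xy mm [ 54.2  76.3 128.7] F jig [2.  3.2 5. ] tq [ 0.47 -0.46  0.15] yaw 11.05
```

>>> step_arm --targets '[[[0,0,-0.1],[0,0,0],8],[[0,0,-0.1],[0,0,0],8],[[0,0,-0.1],[0,0,0],8],[[0,0,0],[0,0,0],8]]'

```text
time: 22.42
tool_pos: [0.606, 0.0162, 0.1287]
tcp_rot: [1.613, 2.695, 0.001]
wrist_force: [2.4, 1.9, 6.2]
width: 0.102
grip_force: 44.1
```

```bash
python3 -c "
from prof import *
meas('w20')"
```

```text
t 22.42 jig xy mm [ 54.   76.2 128.7] F jig [2.2 2.1 6.2] tq [ 0.34 -0.38  0.09] yaw 28.21
stop [(np.float64(55.5), 51, [206, 205, 196], [222, 221, 215]), (np.float64(63.0), 315, [221, 221, 214], [114, 113, 114]), (np.float64(88.5), 88, [111, 110, 112], [82, 81, 82]), (np.float64(95.5), 161, [81, 81, 82], [137, 137, 130])]
bar []
knob jig [56.6 64.1] (array([607.24,   3.97, -77.43,  12.74]), np.float64(-0.694))
ticks [100.0, 110.0, 120.0]
```

>>> step_arm --targets '[[[0,0,0],[1.2,0.8,0],8],[[0,0,0],[0,0,0],8]]'

```text
time: 22.63
tool_pos: [0.6061, 0.017, 0.1287]
tcp_rot: [1.617, 2.692, -0.001]
wrist_force: [2.5, -1.0, 5.0]
width: 0.104
grip_force: 44.2
```

```bash
python3 -c "
from prof import *
meas('w21')" | grep -v knob
```

```text
t 22.63 jig xy mm [ 54.1  77.  128.7] F jig [ 2.6 -0.7  5. ] tq [-0.13 -0.31  0.07] yaw 28.0
stop [(np.float64(55.8), 61, [200, 199, 191], [219, 219, 212]), (np.float64(65.2), 178, [171, 170, 172], [112, 111, 113]), (np.float64(89.0), 86, [110, 110, 111], [82, 81, 83]), (np.float64(96.2), 162, [81, 81, 82], [138, 137, 131])]
bar []
ticks [100.0, 110.0, 120.25]
```

>>> step_arm --targets '[[[0,0,0.1],[0,0,0],8],[[0,0,0.1],[0,0,0],8],[[0,0,0.1],[0,0,0],8],[[0,0,0.1],[0,0,0],8],[[0,0,0],[0,0,0],8]]'

```text
time: 23.1
tool_pos: [0.6063, 0.0171, 0.1287]
tcp_rot: [2.125, 2.312, 0.0]
wrist_force: [2.8, -0.3, 5.1]
width: 0.105
grip_force: 44.1
```

```bash
python3 -c "from h import *;jig()"
```

```text
t 23.1 jig xy mm [ 54.3  77.1 128.7] F jig [ 2.8 -0.   5.1] tq [-0.04 -0.44 -0.06] yaw 4.81
```

>>> step_arm --targets '[[[0,0,0.1],[0,0,0],8],[[0,0,0.1],[0,0,0],8],[[0,0,0.03],[0,0,0],8],[[0,0,0],[0,0,0],8]]'

```text
time: 23.43
tool_pos: [0.6065, 0.0171, 0.1288]
tcp_rot: [2.37, 2.059, 0.001]
wrist_force: [3.1, -1.5, 4.8]
width: 0.103
grip_force: 46.9
```

```bash
python3 -c "
from prof import *
meas('w22')"
```

```text
t 23.43 jig xy mm [ 54.5  77.1 128.8] F jig [ 3.3 -1.1  4.8] tq [-0.12 -0.55  0.59] yaw -8.02
stop [(np.float64(57.8), 145, [96, 83, 65], [132, 132, 125]), (np.float64(63.5), 153, [133, 133, 127], [182, 181, 184]), (np.float64(83.5), 215, [183, 181, 184], [111, 111, 112]), (np.float64(88.8), 79, [109, 109, 110], [83, 82, 84]), (np.float64(97.5), 152, [81, 81, 82], [135, 134, 128])]
bar [(np.float64(60.0), 74, [29, 29, 30], [60, 55, 46]), (np.float64(64.0), 41, [73, 65, 53], [91, 79, 62]), (np.float64(72.2), 195, [101, 89, 72], [155, 155, 148])]
knob jig [54.7 73.9] (array([606.36,  13.94, -96.14,   7.31]), np.float64(-0.921))
ticks [89.75, 99.75, 110.0, 120.0]
```

>>> step_arm --targets '[[[0,0,-0.035],[0,0,0],8],[[0,0,0],[0,0,0],14],[[0,0,0],[0,0,0],26],[[0,0,0],[0,0,0],26],[[0,0,0],[0,0,-15],26]]'

```text
time: 23.9
tool_pos: [0.6019, 0.0179, 0.1388]
tcp_rot: [-2.328, -2.099, 0.011]
wrist_force: [-0.3, 0.1, -0.5]
width: 0.308
grip_force: 0.0
```

>>> step_arm --targets '[[[0,0,0],[0,0,-30],40],[[0,0,0],[0,0,-30],58],[[0,0,0],[0,0,0],58],[[0,0,0],[0,0,0],58]]'

```text
time: 24.23
tool_pos: [0.6066, 0.0179, 0.2051]
tcp_rot: [2.331, 2.103, 0.003]
wrist_force: [-0.2, 0.0, -0.9]
width: 0.679
grip_force: 0.0
```

```bash
python3 -c "
from prof import *
meas('w23')
go([.5496,-.0732,.19],-5.95)
cal=calibration('wrist')
print([(round(r['score'],2),(Rj.T@(ray(cal,r['at'],.018)[:2]-O)*1000).round(1)) for r in tip_of('wrist','bar')[:1]])
"
```

```text
t 24.23 jig xy mm [ 54.5  77.9 205.1] F jig [-0.2  0.  -0.9] tq [0.   0.02 0.05] yaw -5.9
stop [(np.float64(60.5), 95, [154, 154, 147], [187, 187, 177]), (np.float64(63.8), 54, [187, 186, 178], [166, 165, 166]), (np.float64(89.2), 267, [167, 165, 167], [77, 77, 78]), (np.float64(95.5), 137, [74, 73, 75], [122, 121, 116])]
bar [(np.float64(72.8), 106, [205, 204, 194], [165, 164, 167])]
knob jig [52.8 78.3] (array([604.95,  18.49, -95.7 ,   7.55]), np.float64(-0.864))
ticks []
pos [0.6054 0.0179 0.2033] t 24.28 shift [-96.4 -46.2  13.3] turn [-0.    -0.     0.001] F [-0.   0.6  0.9]
[(0.63, array([  6.7, -15.7]))]
```

```bash
python3 - <<'E'
from prof import *
for f in("w1","w2","w7","w13","w23"):
    d=np.load(f+".npz");c=dict(camera_matrix=d["K"],R=d["R"],t=d["t"]);im=d["im"];ys=np.arange(30,126,.25);off={}
    for xj in np.arange(44.5,51,.5):
        v=[]
        for y in ys:
            w=O+Rj@np.array([xj,y])/1000;u=proj(c,[*w,.034]);v.append(cv2.getRectSubPix(im,(1,1),(float(u[0]),float(u[1])))[0,0].astype(float).sum() if 0<=u[1]<384 else 999)
        v=np.array(v)
        for i in range(4,len(v)-4):
            if v[i]==v[i-4:i+5].min() and v[i]<np.median(v[max(0,i-10):i+11])-30:
                T=round(ys[i]/10)*10
                if abs(ys[i]-T)<2.5 and not 62<ys[i]<96: off.setdefault(T,[]).append(ys[i]-T)
    print(f,{k:(round(float(np.median(o)),2),len(o)) for k,o in sorted(off.items()) if len(o)>2})
E
```

```text
w1 {40: (0.5, 12), 50: (0.75, 13), 60: (0.75, 11), 100: (0.75, 11), 110: (0.75, 11), 120: (0.88, 10)}
w2 {40: (-0.5, 10), 50: (-0.25, 9), 60: (-0.25, 11), 100: (0.25, 10), 110: (0.25, 9), 120: (0.5, 10)}
w7 {30: (1.25, 13), 40: (1.25, 5), 50: (0.62, 4), 100: (0.62, 10), 110: (0.38, 10), 120: (0.38, 10)}
w13 {40: (-1.75, 7), 50: (-1.75, 10), 100: (-1.5, 9), 110: (-1.5, 9), 120: (-1.75, 10)}
w23 {40: (0.75, 7), 50: (0.75, 7), 100: (0.25, 8), 110: (0.25, 8), 120: (0.0, 9)}
```

>>> step_arm --targets '[[[0,0,0],[-32,-15.4,0],58],[[0,0,0],[-32,-15.4,0],58],[[0,0,0],[-32,-15.4,0],58],[[0,0,0],[0,0,35],58],[[0,0,0],[0,0,30],58]]'

```text
time: 24.75
tool_pos: [0.5491, -0.0746, 0.1374]
tcp_rot: [2.335, 2.101, 0.001]
wrist_force: [0.5, 0.5, -0.7]
width: 0.683
grip_force: 0.0
```

>>> step_arm --targets '[[[0,0,0],[0,0,15],58],[[0,0,0],[0,0,10],58],[[0,0,0],[0,0,0],58],[[0,0,0],[0,0,0],58]]'

```text
time: 25.08
tool_pos: [0.5493, -0.0726, 0.1121]
tcp_rot: [-2.33, -2.104, 0.003]
wrist_force: [1.1, 0.5, 0.2]
width: 0.678
grip_force: 0.0
```

```bash
python3 -c "from h import *;jig()"
```

```text
t 25.08 jig xy mm [  6.6 -18.  112.1] F jig [1.  0.6 0.2] tq [-0.06 -0.04 -0.03] yaw -5.84
```

>>> step_arm --targets '[[[0,0,0],[0,0,0],20],[[0,0,0],[0,0,0],20],[[0,0,0],[0,0,0],20],[[0,0,0],[0,0,0],20],[[0,0,0],[0,0,0],20]]' --grip_force 40

```text
time: 25.5
tool_pos: [0.5514, -0.073, 0.1149]
tcp_rot: [2.33, 2.104, 0.003]
wrist_force: [0.2, 0.6, 6.9]
width: 0.345
grip_force: 42.2
```

```bash
python3 -c "from h import *;jig()"
```

```text
t 25.5 jig xy mm [  8.7 -18.1 114.9] F jig [0.2 0.6 6.9] tq [0.09 0.11 0.04] yaw -5.84
```

>>> step_arm --targets '[[[0,0,0],[0,0,-1.2],20],[[0,0,0],[5,5,0],20],[[0,0,0],[5,6,0],20],[[0,0,0],[5,5,0],20],[[0,0,0],[0,0,0],20]]'

```text
time: 25.92
tool_pos: [0.5687, -0.0592, 0.1149]
tcp_rot: [2.331, 2.105, 0.002]
wrist_force: [0.6, -1.4, 4.5]
width: 0.341
grip_force: 42.0
```

```bash
python3 -c "from h import *;jig()"
```

```text
t 25.92 jig xy mm [ 24.6  -2.7 114.9] F jig [ 0.8 -1.3  4.5] tq [ 0.02 -0.28  0.01] yaw -5.83
```

>>> step_arm --targets '[[[0,0,0],[0,2,0],20],[[0,0,0],[0,1.5,0],20],[[0,0,0],[0,0,0],20]]'

```text
time: 26.17
tool_pos: [0.5694, -0.0593, 0.115]
tcp_rot: [-2.329, -2.103, 0.004]
wrist_force: [-7.0, 1.7, 13.2]
width: 0.337
grip_force: 43.1
```

```bash
python3 -c "from h import *;jig()"
```

```text
t 26.17 jig xy mm [ 25.3  -2.7 115. ] F jig [-7.1  1.  13.2] tq [ 0.34  1.26 -0.02] yaw -5.84
```

>>> step_arm --targets '[[[0,0,0],[0,0,-1.2],20],[[0,0,0],[0,1,0],20],[[0,0,0],[0,0,0],20]]'

```text
time: 26.42
tool_pos: [0.5718, -0.06, 0.1151]
tcp_rot: [-2.332, -2.105, 0.0]
wrist_force: [-0.4, 0.9, -2.3]
width: 0.342
grip_force: 41.4
```

```bash
python3 -c "from h import *;jig()"
```

```text
t 26.42 jig xy mm [ 27.8  -3.1 115.1] F jig [-0.5  0.9 -2.3] tq [-0.03  0.01  0.06] yaw -5.85
```

>>> step_arm --targets '[[[0,0,0],[1,1,0],20],[[0,0,0],[1,0,0],20],[[0,0,0],[0,0,0],20]]'

```text
time: 26.67
tool_pos: [0.5722, -0.0584, 0.115]
tcp_rot: [-2.33, -2.105, 0.003]
wrist_force: [-4.2, -3.1, 0.4]
width: 0.339
grip_force: 41.5
```

```bash
python3 -c "from h import *;jig()"
```

```text
t 26.67 jig xy mm [ 28.   -1.4 115. ] F jig [-3.9 -3.5  0.4] tq [-0.43  0.61  0.08] yaw -5.82
```

>>> step_arm --targets '[[[0,0,0],[1,0,0],20],[[0,0,0],[1,0,0],20],[[0,0,0],[0,0,0],20]]'

```text
time: 26.92
tool_pos: [0.5725, -0.056, 0.1151]
tcp_rot: [-2.33, -2.105, 0.002]
wrist_force: [-4.9, -2.4, -0.8]
width: 0.34
grip_force: 41.4
```

```bash
python3 -c "from h import *;jig()"
```

```text
t 26.92 jig xy mm [ 28.1   0.9 115.1] F jig [-4.6 -2.9 -0.8] tq [-0.42  0.79  0.12] yaw -5.83
```

>>> step_arm --targets '[[[0,0,0],[1,0,0],20],[[0,0,0],[0,0,0],20]]'

```text
time: 27.08
tool_pos: [0.5726, -0.055, 0.1151]
tcp_rot: [-2.33, -2.105, 0.002]
wrist_force: [-3.7, -3.0, -1.4]
width: 0.34
grip_force: 41.3
```

```bash
python3 -c "
from prof import *
meas('w24')"
```

```text
t 27.08 jig xy mm [ 28.1   1.9 115.1] F jig [-3.4 -3.3 -1.4] tq [-0.46  0.87  0.23] yaw -5.82
stop [(np.float64(59.0), 92, [145, 126, 98], [108, 94, 74]), (np.float64(64.0), 96, [108, 94, 75], [124, 123, 125]), (np.float64(89.8), 90, [118, 116, 119], [150, 150, 143])]
bar [(np.float64(63.0), 93, [145, 126, 98], [108, 94, 74]), (np.float64(67.2), 96, [108, 95, 76], [125, 124, 126])]
knob jig [54.2 76.6] (array([606.18,  16.58, -95.34,   7.77]), np.float64(-0.948))
ticks [40.0, 50.0, 60.0, 62.5, 80.25, 90.25, 100.25, 110.25]
```

>>> step_arm --targets '[[[0,0,0],[0.7,0,0],20],[[0,0,0],[0,0,0],20]]'

```text
time: 27.3
tool_pos: [0.5727, -0.0549, 0.1151]
tcp_rot: [-2.33, -2.106, 0.004]
wrist_force: [-5.2, -4.7, -1.0]
width: 0.337
grip_force: 41.3
```

```bash
python3 -c "from h import *;jig()"
```

```text
t 27.3 jig xy mm [ 28.1   2.  115.1] F jig [-4.7 -5.2 -1. ] tq [-0.83  0.86  0.21] yaw -5.8
```

>>> step_arm --targets '[[[0,0,0],[0.5,0,0],20],[[0,0,0],[0,0,0],20]]'

```text
time: 27.47
tool_pos: [0.5727, -0.0548, 0.1152]
tcp_rot: [-2.331, -2.106, 0.004]
wrist_force: [-5.5, -5.6, -1.1]
width: 0.341
grip_force: 41.4
```

```bash
python3 -c "from h import *;jig()"
```

```text
t 27.47 jig xy mm [ 28.1   2.2 115.2] F jig [-4.9 -6.1 -1.1] tq [-1.05  0.97  0.17] yaw -5.79
```

>>> step_arm --targets '[[[0,0,0],[0,0,1],20],[[0,0,0],[0,0.5,0.5],20],[[0,0,0],[0,0,0],20]]'

```text
time: 27.72
tool_pos: [0.5728, -0.0549, 0.115]
tcp_rot: [-2.33, -2.105, 0.006]
wrist_force: [-10.6, -6.3, 8.2]
width: 0.344
grip_force: 42.6
```

```bash
python3 -c "
from prof import *
meas('w25')
im=read_camera('wrist')"
```

```text
t 27.72 jig xy mm [ 28.3   2.1 115. ] F jig [-9.9 -7.3  8.2] tq [-0.88  1.81  0.22] yaw -5.79
stop [(np.float64(59.2), 89, [144, 125, 96], [108, 95, 74]), (np.float64(64.0), 111, [99, 89, 73], [124, 123, 125]), (np.float64(89.8), 86, [119, 118, 120], [150, 150, 143])]
bar [(np.float64(63.0), 95, [145, 127, 98], [108, 94, 74]), (np.float64(67.5), 121, [97, 86, 72], [125, 124, 126])]
knob jig [54.3 76.6] (array([606.23,  16.59, -95.04,   7.68]), np.float64(-0.948))
ticks [40.0, 50.0, 60.25, 71.25, 71.5, 80.5, 90.25, 100.25, 110.25, 113.75, 114.0]
```

```bash
python3 - <<'E'
from prof import *
d=np.load("w25.npz");c=dict(camera_matrix=d["K"],R=d["R"],t=d["t"]);im=d["im"]
def xedge(y,z,lo,hi,f):
    xs=np.arange(lo,hi,.2);v=[]
    for x in xs:
        w=O+Rj@np.array([x,y])/1000;u=proj(c,[*w,z]);v.append(cv2.getRectSubPix(im,(1,1),(float(u[0]),float(u[1])))[0,0].astype(float))
    v=np.array(v);g=f(v);g=np.abs(g[4:]-g[:-4]);return float(xs[2:-2][g.argmax()].round(1))
col=lambda v:v[:,0]-v[:,2]
print("bar sides",[(y,xedge(y,.063,5,20,col),xedge(y,.063,36,52,col)) for y in(25,32,39,46,53,60)])
dark=lambda v:v.sum(1)
print("ruler slot edge (fence dir)",[(y,xedge(y,.034,50,60,dark)) for y in(30,36,43,47,98,104,108)])
E
```

```text
bar sides [(25, 13.2, 42.8), (32, 13.2, 42.8), (39, 13.2, 42.8), (46, 13.2, 42.8), (53, 13.2, 42.8), (60, 13.0, 42.8)]
ruler slot edge (fence dir) [(30, 58.0), (36, 52.0), (43, 52.0), (47, 51.8), (98, 51.6), (104, 51.6), (108, 57.8)]
```

```bash
python3 -c "
from h import *
jig();print(finish_job())"
```

```text
t 27.82 jig xy mm [ 28.2   2.1 114.9] F jig [-9.  -7.7  9.5] tq [-0.83  1.76  0.24] yaw -5.79
the job is handed in; nothing more can be done
None
```

Handed in at about 28 s: the knob is turned to its end stop and the long bar is held flat, flush along the fence and against the stop. My first push slid the stop about 2 mm, so I loosened it, moved it back to within about 0.5 mm of its original place and retightened it. Before that, with the knob already at its end stop, it slid at roughly 7–9 N instead of holding 40 N. I didn't retest it after retightening, and kept the final press on it to about 7–8 N.

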